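# Strip the bun-stamp holder for washing

## Task

Take all stamp heads out of the stamp holder for washing: swing the keeper fully open, slide the hold-down rail fully back, then use the forked tool, not the fingers, to draw each spring bar towards you so that its head pops up. Put every head into the grey wash tub and stand the forked tool upright in the middle of the black rubber mat; leave the keeper and the rail open and do not disturb the other things on the table.

Things in the scene. Friction and masses are not known exactly. Their poses are not given: they have to be found in the camera images.
- holder: Stamp holder, fixed steel plate, x -95..100, y -165..165 mm, top z 12 mm; origin on the table, x away from the robot, y left, yaw varies. Three sockets side by side at x 30, y -75, 0, +75 mm (walls to z 52 mm round a 46 x 34 mm well; some may be empty), each with a spring bar in front, running along x at z 43 mm, its rear end in a 34 mm wide bracket at x -56..-48, top z 51 mm. Positions below are mm in this frame.
- keeper (a joint): First catch: flat two-armed turn lever on a vertical pivot at holder (80, -150), z 24..32 mm. In rad, 0 closed: its inner arm stands behind the rail's right foot, so that the rail slides back at most about 7 mm. Grows counter-clockwise seen from above, to 0.95 fully open; clear of the rail from 0.5. Stays where it is left; about 1 N at its pin moves it.
- keeper_pin (a point): Top centre of the black upright pin (12 mm diameter, 40 mm tall, top at z 72 mm) on the keeper's outer arm, 42 mm from the pivot: at holder (50, -180) when closed; as the keeper opens it swings away from the robot, to about (86, -192).
- rail (a joint): Second latch: steel hold-down rail, 258 mm long, 12 mm wide, z 84..92 mm, along the holder's y over the heads, on two feet 14 x 14 mm at y +-122. In m: 0 = over the heads, 0.040 = fully back (holder +x, away from the robot). Stays where it is left; 2 to 4 N move it once the keeper is open.
- rail_knob (a point): Middle of the top of the black upright knob (16 mm diameter, 28 mm tall, top at z = 120 mm) on the rail, at holder y = +37.5 mm, x = 32 mm when the rail is closed.
- fork: Forked tool, loose, 140 g steel: bridge 90 mm long (its x), two tines pointing down at each end (x +-40), alike when turned half round; stands alone. Origin at tine-tip level, centre. Tines 34 mm tall, 10 mm thick along x, 14 mm apart; 6 mm high toes spread them to 64 mm at the tips. Handle web 16 mm wide, z 34..58, under a cap 70 x 30 x 5 mm (top z 63): open the fingers past the cap, grip the web across y at z 47.
- mat: Black rubber mat, fixed, 150 x 90 x 4 mm; origin under its centre, long side along its x. The fork's parking place.
- tub: Grey wash tub, open at the top, fixed, outside 200 (its x) x 150 x 40 mm, walls and floor about 4 mm; origin under its centre.
- tub_in (a point): Centre of the wash tub's inner floor, axes as the tub's.
- bar_0: Spring bar at holder y -75: 8 mm rod along x. Origin on its axis, on the socket-side face of its upright collar (6 mm thick, 30 wide, 24 high); at rest at holder (-22, -75, 43). From there the rod runs 41 mm into the head; bare up to the socket wall at x 4, so a fork fits over it, tine tips about 10 mm below the axis. Pushing the collar along holder -x takes 2 to 6 N; 10 mm frees the head, stop at 16; springs back.
- seat_0 (a point): Where the origin of a locked head stands (within 3 mm), at holder (30, -75, 20).
- head_0: Stamp head in the socket at holder y -75 (may be absent): white block 40 (x) x 30 (y) x 60 mm, 110 g, origin under its centre, on a sprung foot (26 x 26 mm, z -6 pressed in, -20 sprung out: as it stands when free). The bar sits in a groove in its front. With the rail back, drawing the bar lets it pop up 12 to 14 mm; it stays up when the bar is let go. Then lift it straight out, gripped across its 30 mm width near the top (z 47).
- bar_1: Spring bar at holder y 0: 8 mm rod along x. Origin on its axis, on the socket-side face of its upright collar (6 mm thick, 30 wide, 24 high); at rest at holder (-22, 0, 43). From there the rod runs 41 mm into the head; bare up to the socket wall at x 4, so a fork fits over it, tine tips about 10 mm below the axis. Pushing the collar along holder -x takes 2 to 6 N; 10 mm frees the head, stop at 16; springs back.
- seat_1 (a point): Where the origin of a locked head stands (within 3 mm), at holder (30, 0, 20).
- head_1: Stamp head in the socket at holder y 0 (may be absent): white block 40 (x) x 30 (y) x 60 mm, 110 g, origin under its centre, on a sprung foot (26 x 26 mm, z -6 pressed in, -20 sprung out: as it stands when free). The bar sits in a groove in its front. With the rail back, drawing the bar lets it pop up 12 to 14 mm; it stays up when the bar is let go. Then lift it straight out, gripped across its 30 mm width near the top (z 47).
- bar_2: Spring bar at holder y 75: 8 mm rod along x. Origin on its axis, on the socket-side face of its upright collar (6 mm thick, 30 wide, 24 high); at rest at holder (-22, 75, 43). From there the rod runs 41 mm into the head; bare up to the socket wall at x 4, so a fork fits over it, tine tips about 10 mm below the axis. Pushing the collar along holder -x takes 2 to 6 N; 10 mm frees the head, stop at 16; springs back.
- seat_2 (a point): Where the origin of a locked head stands (within 3 mm), at holder (30, 75, 20).
- head_2: Stamp head in the socket at holder y 75 (may be absent): white block 40 (x) x 30 (y) x 60 mm, 110 g, origin under its centre, on a sprung foot (26 x 26 mm, z -6 pressed in, -20 sprung out: as it stands when free). The bar sits in a groove in its front. With the rail back, drawing the bar lets it pop up 12 to 14 mm; it stays up when the bar is let go. Then lift it straight out, gripped across its 30 mm width near the top (z 47).
- cutter_small: Bystander: steel ring cutter, 52 mm across, 34 mm high; loose, origin under its centre. To be left alone.
- shaker_a: Bystander: spice jar with a black cap, 45 mm across, 105 mm tall; loose, origin under its centre. To be left alone.
- timer: Bystander: white kitchen timer, 62 mm across, 42 mm high; loose, origin under its centre. To be left alone.

How it is judged (in metres and radians):
On the way, in this order (a step that is already met when the one before it is completed fails the run):
1. the keeper is swung open (value of joint keeper above 0.7 rad), for 0.2 s.
2. the hold-down rail is slid back (value of joint rail above 0.033 m), for 0.2 s.
3. every head that is present has left its locked seat (distance between head_0 and seat_0 above 0.009 m and distance between head_1 and seat_1 above 0.009 m and distance between head_2 and seat_2 above 0.009 m), for 0.2 s.
At the end, for the whole second after the job is handed in: Every head that is present lies at rest inside the wash tub (in any attitude); the forked tool stands upright at rest on the rubber mat, its origin within 30 mm of the mat's centre; keeper still open (over 0.6 rad) and rail still back (over 30 mm) (x of head_0 in the frame of tub_in between -0.098 and 0.098 m and y of head_0 in the frame of tub_in between -0.073 and 0.073 m and z of head_0 in the frame of tub_in between -0.006 and 0.09 m and linear speed of each of head_0, head_1, head_2, fork below 0.03 m/s and x of head_1 in the frame of tub_in between -0.098 and 0.098 m and y of head_1 in the frame of tub_in between -0.073 and 0.073 m and z of head_1 in the frame of tub_in between -0.006 and 0.09 m and x of head_2 in the frame of tub_in between -0.098 and 0.098 m and y of head_2 in the frame of tub_in between -0.073 and 0.073 m and z of head_2 in the frame of tub_in between -0.006 and 0.09 m and horizontal distance between fork and mat below 0.03 m and z of fork in the frame of mat between 0.001 and 0.008 m and angle between fork's own z axis and vertical below 0.12 rad and value of joint keeper above 0.6 rad and value of joint rail above 0.03 m); the robot touches nothing.
It fails at once if the gripper's fingers push a spring bar (contact force between the fingers and bar_0 above 2 N or contact force between the fingers and bar_1 above 2 N or contact force between the fingers and bar_2 above 2 N).
It fails at once if a bystander is moved more than 30 mm (distance of any of cutter_small, shaker_a, timer from where it was at the start of the episode above 0.03 m).
Of head_0, head_1, head_2 only 2 to 3 are there at a start; the rules pass over those that are not, and their reading is None.
At some moment in a run one of fork may be knocked a few centimetres aside while the robot is not near it.
Once in a run the grip may slacken for a moment while it holds something.
It also fails if it takes over 208 s, if anything falls off the work surface, if the arm or the gripper's body presses on something with over 40 N, if the wrist force passes 120 N, or if a joint passes its speed limit or range.

## Robot

A 6-joint arm with a two-finger parallel gripper is mounted at the origin on a cart in front of the work surface, level with it; the furniture and walls round the work are solid. World frame = base frame: x ahead of the robot, y to its left, z up, the work surface at z = 0. Lengths are in m, angles in degrees, forces in N, time in s.
With the tool pointing down it reaches from about 0.25 to 0.85 m from the base axis. Payload 12.5 kg.
Tool frame: the origin (TCP) lies midway between the tips of the shut fingers; the grasp point (between the pads) lies 19 mm behind it (robot.grip_depth is the distance from the TCP to the grasp point, in m); y points along the fingers, x is the direction in which the jaws open and shut, and the axes are right-handed (so a half turn about y gives the same grasp; the last joint's range is limited). The gripper opens to 93 mm and grips with 3 to 60 N. Pads are 15 mm wide; open, the fingers measure 128 mm over their backs; the gripper's body (75 mm by 188 mm) begins 65 mm behind the grasp point.
Start: joints at [-69.591, 20.094, 94.641, -0, 65.266, -4.847], TCP at [0.235, -0.497, 0.219] pointing down, gripper open.
Joint ranges: [-157.81, 157.81], [-45, 120.19], [0.68, 151.7], [-89.99, 269.99], [4.06, 180], [-164.3, 164.3]. Speed limits (degrees/s): [127.2, 127.2, 159.86, 180, 180, 180].

## Interface

Orientations are given as [roll, pitch, yaw] about the fixed x, y, z axes, in that order (R = Rz(yaw) Ry(pitch) Rx(roll)).
In Python, from station import robot, imaging gives the robot as it stands. The module is installed in compiled form; this text tells all that it offers.
- The arm moves only by the tool carry_out, never from a script. Its arguments are lists of equal length, an entry for each row: "translation": the shift along the tool's x, y, z in mm, a list of three; "twist": the turn about the tool's y in degrees. A call has 1 to 20 rows; each row is the pose to reach, as a shift and turn from the pose measured when the call began, along the tool's axes at that moment; what a row does not reach only later rows make up. A row lasts 1/10 s, in which the tool goes at most 50 mm and 8.59 degrees, less where a joint would pass 70% of its speed; a pose out of reach is approached as far as the arm can. A call with a gripper value outside its range is refused whole. "gripper" is the closure in counts, from 0 (fully open) to 255 (shut), set as the call begins (left out, the last holds). The fingers move at their own pace and stop on an object; "newtons" is the grip in N (left out, the last holds). Time passes only in rows, so rows that repeat a pose let the fingers close. It gives the time, the measured TCP pose, the force and the opening at its end, in the units of the state.
- robot.observe(): the state, without advancing time (a new reading comes with each control period).
- imaging.snapshot(name): name is "side" or "top" or "wrist"; returns a dict with "frame" (400x640x3 uint8, red, green, blue), "fovy" (degrees; the focal length in pixels is half the picture's height over the tangent of half this angle, whatever the lens; pixels are square), "cx", "cy" (the principal point, pixels), "rvec" (rotation vector, rad) and "tvec" (3), from world to camera coordinates, as OpenCV has them; the wrist camera has in their place "T_tool_cam" (4x4, takes a point from camera to tool coordinates, whose origin is the TCP and whose axes are the tool frame's). Camera axes: x right, y down, z forward; pixel columns grow to the right and rows downward; lengths in m; the calibration is good to about 2 mm. A picture is of the moment at which its call begins: read the wrist's pose just before it. There is no depth.
- robot.hand_in(): hands the job in, once; it reports no verdict.
The state is a dict: "clock": time; "qpos": joint angles; "qvel": joint speeds; "joint_efforts": joint torques, N m; "position": TCP position; "tool_rot": TCP orientation; "contact_force": force on the tool from outside, world axes, zero at the start; "torque": the same for the moment, N m; "gripper_width": opening from 0.0 (shut) to 1.0 (fully open).
Only numpy, scipy, OpenCV 4.12 (cv2) and the standard library are available. Lean on these libraries where they do the work, as an engineer would, in place of code of your own. Each camera call takes 0.05 s, during which the arm holds its last target.

## Working session

There is one attempt and no reset: what is moved stays moved. The work goes in short steps, Python scripts to look and compute and a tool call to move; the robot and the scene stay as the last step left them, time stands still between calls to the robot, and variables do not carry over. Pictures are saved under pics/ and viewed, and the job is handed in when it is done.

Besides the shell and the picture viewer there is one more tool, called in YAML: its name, and indented under it one key for each argument. carry_out: Moves the arm, as the interface text tells. Its arguments: {"type":"object","properties":{"translation":{"type":"array"},"twist":{"type":"array"},"gripper":{"type":"number"},"newtons":{"type":"number"}},"required":["translation","twist"]}

```bash
mkdir -p pics
cat > h.py <<'E'
from station import robot, imaging
import numpy as np, cv2
from scipy.spatial.transform import Rotation as R
def snap(n,save=None):
    s=robot.observe(); d=imaging.snapshot(n)
    f=d["frame"]; H,W=f.shape[:2]; d["f"]=H/2/np.tan(np.radians(d["fovy"])/2)
    if n=="wrist":
        T=np.eye(4);T[:3,:3]=R.from_euler('xyz',s["tool_rot"],degrees=True).as_matrix();T[:3,3]=s["position"]
        d["Twc"]=T@np.array(d["T_tool_cam"])
    else:
        Rm=cv2.Rodrigues(np.array(d["rvec"],float))[0];t=np.array(d["tvec"],float).ravel()
        T=np.eye(4);T[:3,:3]=Rm.T;T[:3,3]=-Rm.T@t;d["Twc"]=T
    if save: cv2.imwrite("pics/"+save,f[:,:,::-1])
    return d
def ray(d,u,v):
    r=d["Twc"][:3,:3]@np.array([(u-d["cx"])/d["f"],(v-d["cy"])/d["f"],1]);return d["Twc"][:3,3],r
def onz(d,u,v,z):
    o,r=ray(d,u,v);return o+r*(z-o[2])/r[2]
def proj(d,p):
    T=np.linalg.inv(d["Twc"]);q=T[:3,:3]@np.array(p)+T[:3,3];return np.array([d["cx"]+d["f"]*q[0]/q[2],d["cy"]+d["f"]*q[1]/q[2]])
def tri(d1,p1,d2,p2):
    o1,r1=ray(d1,*p1);o2,r2=ray(d2,*p2)
    A=np.c_[r1,-r2];s=np.linalg.lstsq(A,o2-o1,rcond=None)[0]
    a=o1+s[0]*r1;b=o2+s[1]*r2;return (a+b)/2,np.linalg.norm(a-b)
E
python3 - <<'E'
from h import *
print(robot.observe())
for n in("top","side","wrist"):
    d=snap(n,n+"0.png");print(n,d["cx"],d["cy"],d["f"],d["Twc"].round(3).tolist(), d.keys())
E
```

```text
{'clock': 0.0, 'qpos': array([-6.95902617e+01,  2.01238687e+01,  9.46775581e+01, -6.38830863e-04,
        6.52635748e+01, -4.84821429e+00]), 'qvel': array([ 0.01760306, -0.13174666,  0.0250493 , -0.03991566, -0.04533456,
       -0.04009357]), 'joint_efforts': array([ 1.13111306e-03, -4.97330439e+01, -2.85252035e+01,  6.99746492e-02,
        2.57800537e-02, -1.26553887e-04]), 'position': array([ 0.23457451, -0.49709145,  0.21810187]), 'tool_rot': array([-8.99950841e+01,  6.48179805e-02, -6.47417770e+01]), 'contact_force': array([-0.34348595,  0.49228002, -0.69566326]), 'torque': array([ 0.04893321, -0.01237078,  0.05138123]), 'gripper_width': 0.999780557934724}
top 315.1123894601435 197.14790906011456 382.8054900847757 [[-0.002, -0.998, 0.067, 0.437], [-1.0, 0.002, 0.006, 0.014], [-0.006, -0.067, -0.998, 1.269], [0.0, 0.0, 0.0, 1.0]] dict_keys(['frame', 'fovy', 'cx', 'cy', 'rvec', 'tvec', 'f', 'Twc'])
side 313.383221228089 194.8996445295955 409.381759949818 [[-0.968, -0.134, 0.211, 0.3], [-0.249, 0.578, -0.777, 0.845], [-0.018, -0.805, -0.593, 0.719], [0.0, 0.0, 0.0, 1.0]] dict_keys(['frame', 'fovy', 'cx', 'cy', 'rvec', 'tvec', 'f', 'Twc'])
wrist 323.88382811328654 202.76574673521907 332.1357436617239 [[0.426, -0.878, -0.218, 0.294], [-0.905, -0.414, -0.101, -0.469], [-0.001, 0.24, -0.971, 0.383], [0.0, 0.0, 0.0, 1.0]] dict_keys(['frame', 'fovy', 'cx', 'cy', 'T_tool_cam', 'f', 'Twc'])
```

View pics/top0.png

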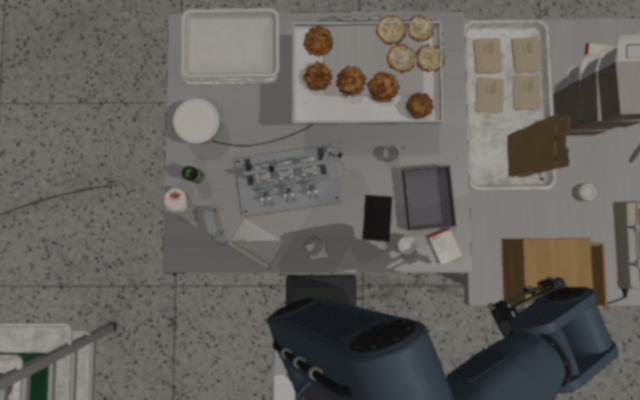

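View pics/side0.png

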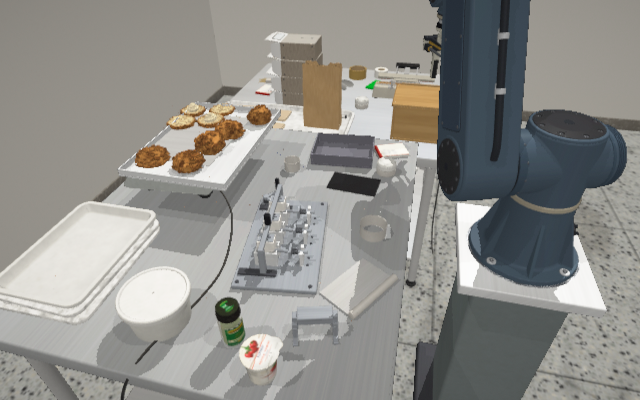

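View pics/wrist0.png

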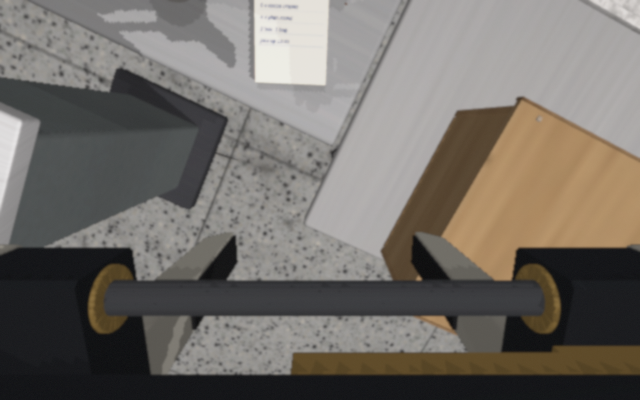

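Run:
```python
from h import *
im=cv2.imread("pics/top0.png")
cv2.imwrite("pics/t1.png",cv2.resize(im[135:275,160:360],None,fx=4,fy=4,interpolation=cv2.INTER_CUBIC))
cv2.imwrite("pics/t2.png",cv2.resize(im[135:275,340:480],None,fx=4,fy=4,interpolation=cv2.INTER_CUBIC))
im=cv2.imread("pics/side0.png")
cv2.imwrite("pics/s1.png",cv2.resize(im[160:385,200:400],None,fx=3,fy=2.6,interpolation=cv2.INTER_CUBIC))
d=imaging.snapshot("top")
```

```text
(no output)
```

View pics/t1.png

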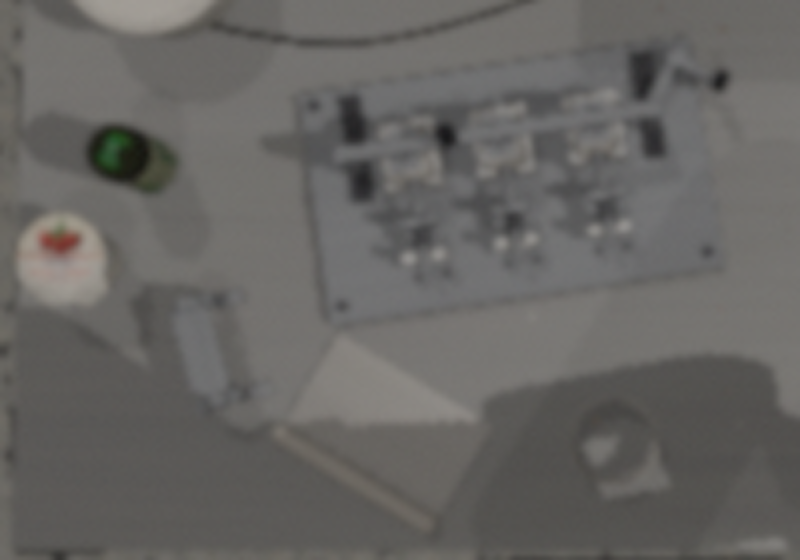

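View pics/t2.png

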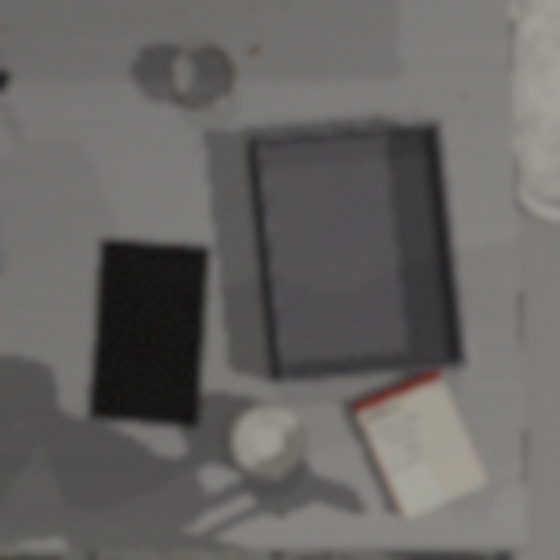

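View pics/s1.png

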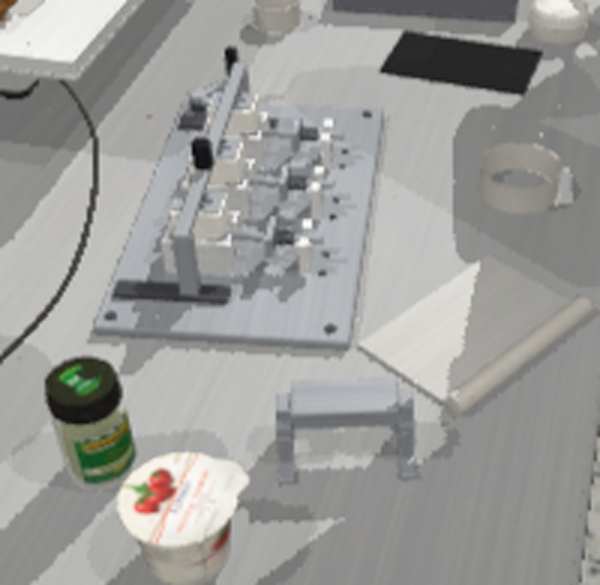

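Run:
```python
from h import *
d=snap("top");s=snap("side")
def t1(u,v):return (160+u/4,135+v/4)
def t2(u,v):return (340+u/4,135+v/4)
def s1(u,v):return (200+u/3,160+v/2.6)
c=[onz(d,*t1(*p),.012) for p in [(298,95),(682,40),(722,268),(327,325)]]
for x in c: print("plate",x.round(4))
print([np.linalg.norm(c[i]-c[(i+1)%4]).round(4) for i in range(4)])
ex=(c[0]-c[3]+c[1]-c[2]);print("yaw ex",np.degrees(np.arctan2(ex[1],ex[0])))
ey=(c[0]-c[1]+c[3]-c[2]);print("yaw ey",np.degrees(np.arctan2(-ey[0],ey[1])),"c",np.mean(c,0))
print("pin",onz(d,*t1(718,78),.072),"knob",onz(d,*t1(445,133),.12),tri(d,t1(445,131),s,s1(203,142)))
m=[onz(d,*t2(*p),.004) for p in [(104,241),(207,246),(197,424),(92,416)]]
for x in m: print("mat",x.round(4))
print(np.mean(m,0))
m=[onz(d,*t2(*p),.04) for p in [(250,138),(437,124),(463,362),(274,378)]]
for x in m: print("tub",x.round(4))
print(np.mean(m,0))
f=[onz(d,*t1(*p),.063) for p in [(175,306),(206,299),(232,398),(207,404)]]
for x in f: print("fork",x.round(4))
print(np.mean(f,0))
print("jar",onz(d,*t1(120,152),.105),"cutter",onz(d,*t1(620,445),.034),onz(d,*t2(185,74),.034), onz(d,*t2(268,440),.042), "cup",onz(d,*t1(62,255),.06))
```

```text
plate [0.6489 0.2896 0.012 ]
plate [ 0.6941 -0.0291  0.012 ]
plate [ 0.5044 -0.0611  0.012 ]
plate [0.4582 0.2634 0.012 ]
[np.float64(0.3219), np.float64(0.1923), np.float64(0.3278), np.float64(0.1924)]
yaw ex 8.709313900688349
yaw ey 8.089592492869402 c [0.57639488 0.11568771 0.012     ]
pin [ 0.65136217 -0.05529552  0.072     ] knob [0.60131116 0.15422719 0.12      ] (array([0.60165671, 0.15425132, 0.11547299]), np.float64(0.003765415286102906))
mat [ 0.5271 -0.1462  0.004 ]
mat [ 0.5227 -0.2312  0.004 ]
mat [ 0.3763 -0.2209  0.004 ]
mat [ 0.383  -0.1348  0.004 ]
[ 0.45227545 -0.18326243  0.004     ]
tub [ 0.6076 -0.2602  0.04  ]
tub [ 0.6186 -0.4112  0.04  ]
tub [ 0.427  -0.4271  0.04  ]
tub [ 0.4145 -0.2761  0.04  ]
[ 0.51692964 -0.34365786  0.04      ]
fork [0.4725 0.3735 0.063 ]
fork [0.478  0.3491 0.063 ]
fork [0.4002 0.3274 0.063 ]
fork [0.3955 0.347  0.063 ]
[0.43655059 0.3492648  0.063     ]
jar [0.58942584 0.40539844 0.105     ] cutter [0.36131899 0.02278169 0.034     ] [ 0.66103891 -0.20964598  0.034     ] [ 0.3653848  -0.27001131  0.042     ] cup [0.51322041 0.46495166 0.06      ]
```

```bash
cat >> h.py <<'E'
Hyaw=8.4; Ho=np.array([0.574,0.1153])
def H2W(x,y):
    a=np.radians(Hyaw);return Ho+np.array([np.cos(a)*x-np.sin(a)*y,np.sin(a)*x+np.cos(a)*y])/1000
def W2H(p):
    a=np.radians(Hyaw);q=(np.array(p)[:2]-Ho)*1000;return np.array([np.cos(a)*q[0]+np.sin(a)*q[1],-np.sin(a)*q[0]+np.cos(a)*q[1]])
def go(xy,z,yaw):
    s=robot.observe();Rm=R.from_euler('xyz',s["tool_rot"],degrees=True)
    sh=Rm.inv().apply(np.array([xy[0],xy[1],z])-s["position"])*1000
    tw=-((yaw-s["tool_rot"][2]+180)%360-180)
    print("t",round(s["clock"],2),"pos",s["position"].round(4),"rot",s["tool_rot"].round(1),"-> shift",sh.round(1),"twist",round(tw,1),"rows~",round(max(np.linalg.norm(sh)/50,abs(tw)/8.59),1), "F",s["contact_force"].round(1),"g",round(s["gripper_width"],3))
E
python3 - <<'E'
from h import *
go(H2W(-60,0),0.30,-81.6)
E
```

```text
t 0.3 pos [ 0.2346 -0.4973  0.2185] rot [-90.    0.  -64.7] -> shift [-426.7  -81.3  510.9] twist 16.9 rows~ 13.4 F [ 0.2 -0.7 -0.5] g 1.001
```

carry_out:
  translation:
    - [-30,-81,36]
    - [-62,-81,74]
    - [-95,-81,113]
    - [-127,-81,152]
    - [-160,-81,191]
    - [-193,-81,230]
    - [-225,-81,269]
    - [-258,-81,308]
    - [-290,-81,347]
    - [-322,-81,386]
    - [-354,-81,424]
    - [-385,-81,461]
    - [-410,-81,490]
    - [-427,-81,511]
    - [-427,-81,511]
    - [-427,-81,511]
    - [-427,-81,511]
    - [-427,-81,511]
  twist: [1,2,4,6,8,10,12,14,16,17,17,17,17,17,17,17,17,17]
  gripper: 255
  newtons: 20

```text
clock: 2.1
position: [0.5144, 0.1058, 0.2998]
tool_rot: [-90.0, 0.0, -81.8]
contact_force: [-0.7, -0.2, 0.5]
gripper_width: 0.005
```

Run:
```python
from h import *
go(H2W(-60,0),0.30,-81.6)
d=snap("wrist","w1.png");snap("top","top1.png")
import pickle;pickle.dump(d,open("w1.pkl","wb"))
```

```text
t 2.1 pos [0.5144 0.1058 0.2998] rot [-90.    0.  -81.8] -> shift [-0.7 -0.1  0.3] twist -0.2 rows~ 0.0 F [-0.7 -0.2  0.5] g 0.005
```

View pics/w1.png

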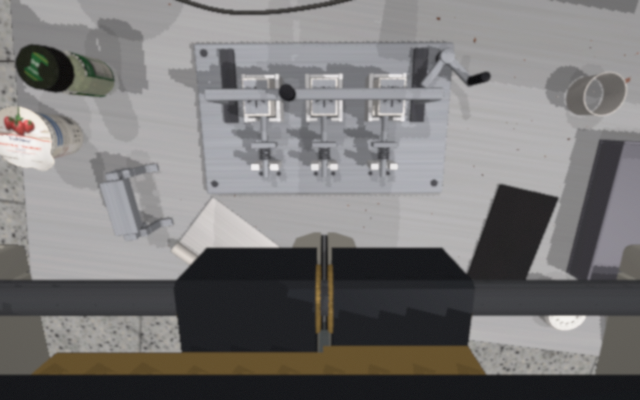

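Run:
```python
from h import *
im=cv2.imread("pics/w1.png")
cv2.imwrite("pics/w1a.png",cv2.resize(im[30:205,180:500],None,fx=2.5,fy=2.5,interpolation=cv2.INTER_CUBIC))
cv2.imwrite("pics/w1b.png",cv2.resize(im[130:260,90:190],None,fx=4,fy=4,interpolation=cv2.INTER_CUBIC))
```

```text
(no output)
```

View pics/w1a.png

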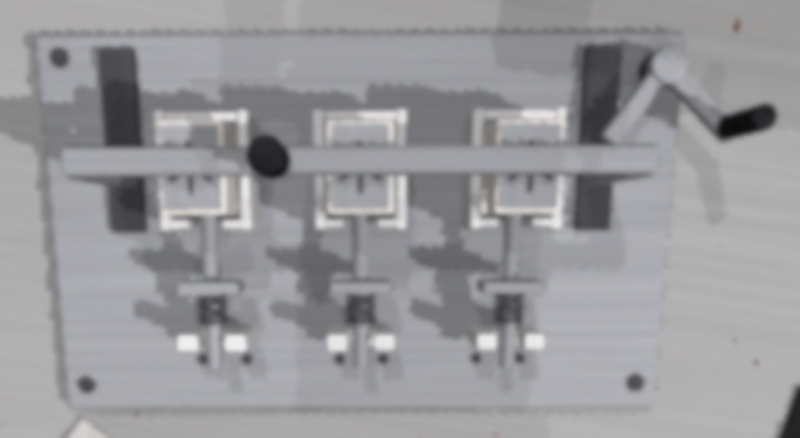

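View pics/w1b.png

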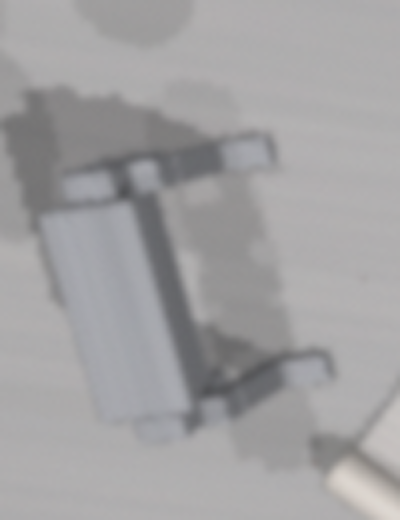

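Run:
```python
from h import *
import pickle
d=pickle.load(open("w1.pkl","rb"))
a=lambda u,v:(180+u/2.5,30+v/2.5)
b=lambda u,v:(90+u/4,130+v/4)
c=[onz(d,*a(*p),.012) for p in [(32,33),(684,33),(655,403),(68,403)]]
for x in c: print("plate",x.round(4))
print([np.linalg.norm(c[i]-c[(i+1)%4]).round(4) for i in range(4)])
ex=(c[0]-c[3]+c[1]-c[2]);ey=(c[0]-c[1]+c[3]-c[2])
print(np.degrees(np.arctan2(ex[1],ex[0])),np.degrees(np.arctan2(-ey[0],ey[1])),np.mean(c,0))
for n,p,z in [("knob",(263,157),.12),("pin",(765,115),.072),("pivot",(668,66),.032),("col0",(511,285),.055),("col1",(361,285),.055),("col2",(210,285),.055),("brk0",(510,341),.051),("brk1",(362,341),.051),("brk2",(212,342),.051)]:
    x=onz(d,*a(*p),z);print(n,x.round(4),W2H(x).round(1))
f=[onz(d,*b(*p),.063) for p in [(40,215),(130,203),(195,408),(103,420)]]
for x in f: print("fork",x.round(4))
print("L",[np.linalg.norm(f[i]-f[(i+1)%4]).round(4) for i in range(4)],np.mean(f,0))
e=f[0]-f[3]+f[1]-f[2];print("forkyaw",np.degrees(np.arctan2(e[1],e[0])))
# toes
t=[onz(d,*b(*p),.006) for p in [(90,185),(248,150),(160,428),(310,370)]];print("toes",np.round(t,4), np.mean(t,0))
```

```text
plate [0.6493 0.2911 0.012 ]
plate [ 0.6955 -0.0326  0.012 ]
plate [ 0.5081 -0.061   0.012 ]
plate [0.4619 0.2623 0.012 ]
[np.float64(0.327), np.float64(0.1895), np.float64(0.3265), np.float64(0.1896)]
8.69251169046232 8.132205395876559 [0.57869253 0.11495365 0.012     ]
knob [0.6002 0.1566 0.12  ] [31.9 37. ]
pin [ 0.6524 -0.0565  0.072 ] [  52.4 -181.4]
pivot [ 0.6749 -0.0218  0.032 ] [  79.8 -150.4]
col0 [0.5623 0.0383 0.055 ] [-22.8 -74.5]
col1 [0.552  0.1105 0.055 ] [-22.5  -1.5]
col2 [0.5416 0.1833 0.055 ] [-22.1  72. ]
brk0 [0.5349 0.033  0.051 ] [-50.7 -75.8]
brk1 [0.5245 0.1061 0.051 ] [-50.3  -1.9]
brk2 [0.5134 0.1802 0.051 ] [-50.5  73. ]
fork [0.4659 0.3765 0.063 ]
fork [0.4736 0.3491 0.063 ]
fork [0.4097 0.3288 0.063 ]
fork [0.4015 0.3578 0.063 ]
L [np.float64(0.0284), np.float64(0.067), np.float64(0.0302), np.float64(0.067)] [0.43764269 0.35304914 0.063     ]
forkyaw 16.888676724304712
toes [[0.463  0.3962 0.006 ]
 [0.4831 0.3419 0.006 ]
 [0.376  0.3718 0.006 ]
 [0.406  0.3183 0.006 ]] [0.43205091 0.35700896 0.006     ]
```

```bash
sed -i 's/0.574,0.1153/0.574,0.1145/' h.py
python3 - <<'E'
from h import *
go(H2W(27,-173),0.14,-99)
go(H2W(27,-173),0.045,-99)
go(H2W(72,-187),0.045,-99)
E
```

```text
t 2.2 pos [0.5145 0.106  0.2999] rot [-90.    0.  -81.8] -> shift [173.  159.9  87.7] twist 17.2 rows~ 5.0 F [ 0.5 -0.1  0.2] g 0.002
t 2.2 pos [0.5145 0.106  0.2999] rot [-90.    0.  -81.8] -> shift [173.  254.9  87.7] twist 17.2 rows~ 6.4 F [ 0.5 -0.1  0.2] g 0.002
t 2.2 pos [0.5145 0.106  0.2999] rot [-90.    0.  -81.8] -> shift [186.8 254.9 132.8] twist 17.2 rows~ 6.9 F [ 0.5 -0.1  0.2] g 0.002
```

carry_out:
  translation:
    - [50,10,25]
    - [90,35,45]
    - [125,70,63]
    - [150,110,76]
    - [173,150,88]
    - [173,190,88]
    - [173,225,88]
    - [173,250,88]
    - [173,255,88]
    - [173,255,88]
    - [173,255,88]
  twist: [5,10,15,17.2,17.2,17.2,17.2,17.2,17.2,17.2,17.2]

```text
clock: 3.3
position: [0.6271, -0.053, 0.0466]
tool_rot: [-89.9, 0.0, -99.0]
contact_force: [0.3, 1.2, -0.5]
gripper_width: 0.004
```

Run:
```python
from h import *
go(H2W(72,-187),0.045,-99)
snap("side","s2.png");snap("wrist","w2.png")
```

```text
t 3.3 pos [ 0.6271 -0.053   0.0466] rot [-89.9   0.  -99. ] -> shift [-0.3  1.7 45.9] twist -0.0 rows~ 0.9 F [ 0.3  1.2 -0.5] g 0.004
```

View pics/s2.png

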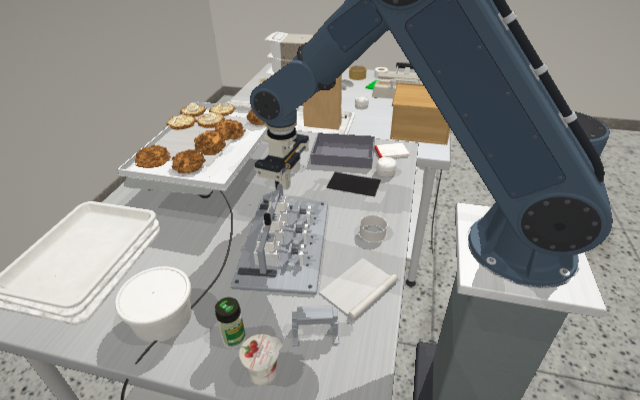

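View pics/w2.png

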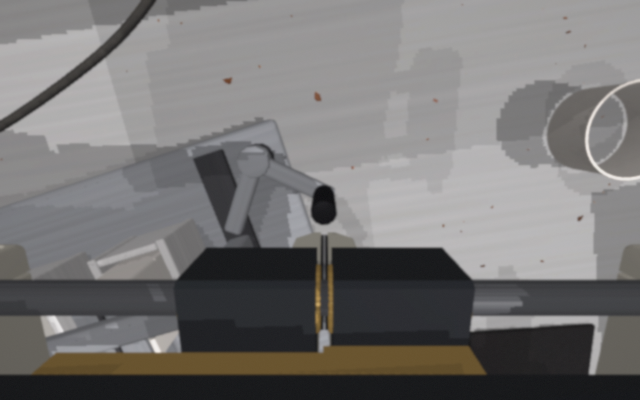

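carry_out:
  translation:
    - [0,2,6]
    - [0,2,12]
    - [0,2,17]
    - [0,2,22]
    - [0,2,27]
    - [0,2,32]
    - [0,2,37]
    - [0,2,42]
    - [0,2,46]
    - [0,2,46]
    - [0,2,46]
  twist: [0,0,0,0,0,0,0,0,0,0,0]

```text
clock: 4.5
position: [0.6727, -0.0601, 0.0448]
tool_rot: [-89.8, 0.0, -99.0]
contact_force: [-0.7, 0.1, -0.0]
gripper_width: 0.003
```

Run:
```python
from h import *
go(H2W(72,-187),0.045,-99)
d=snap("wrist","w3.png")
```

```text
t 4.5 pos [ 0.6727 -0.0601  0.0448] rot [-89.8   0.  -99. ] -> shift [-0.1 -0.2 -0.2] twist -0.0 rows~ 0.0 F [-0.7  0.1 -0. ] g 0.003
```

View pics/w3.png

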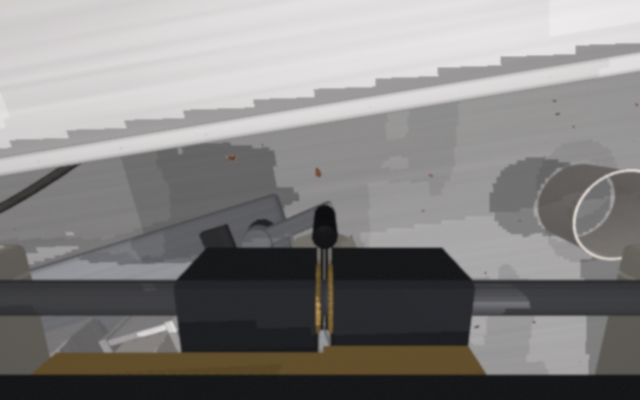

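Run:
```python
from h import *
d=snap("wrist")
for p in [(324,232),(324,237),(324,240)]:
    x=W2H(onz(d,*p,.072));v=x-[80,-150];print(x,np.degrees(np.arctan2(v[1],v[0]))+360-225)
print(proj(d,[*H2W(86,-192),.072]),proj(d,[*H2W(86,-192),.032]))
```

```text
[  89.51213282 -192.95635104] 57.48593713830337
[  87.31994314 -192.26687538] 54.82525267395755
[  85.99667979 -191.85068974] 53.154264167545875
[324.32300778 239.89648231] [324.23821951 214.97502474]
```

Run:
```python
from h import *
go(H2W(2,37),0.16,-81.6)
go(H2W(2,37),0.102,-81.6)
```

```text
t 4.6 pos [ 0.6726 -0.0601  0.0448] rot [-89.8   0.  -99. ] -> shift [-192.9 -115.5 -133.6] twist -17.4 rows~ 5.2 F [ 0.3 -0.2  0.7] g 0.005
t 4.6 pos [ 0.6726 -0.0601  0.0448] rot [-89.8   0.  -99. ] -> shift [-192.9  -57.5 -133.8] twist -17.4 rows~ 4.8 F [ 0.3 -0.2  0.7] g 0.005
```

carry_out:
  translation:
    - [0,0,-25]
    - [0,-50,-30]
    - [0,-90,-35]
    - [-35,-115,-60]
    - [-75,-115,-80]
    - [-115,-115,-100]
    - [-155,-115,-115]
    - [-193,-115,-134]
    - [-193,-90,-134]
    - [-193,-65,-134]
    - [-193,-57,-134]
    - [-193,-57,-134]
    - [-193,-57,-134]
  twist: [0,0,0,-6,-12,-17.4,-17.4,-17.4,-17.4,-17.4,-17.4,-17.4,-17.4]

```text
clock: 5.9
position: [0.571, 0.1513, 0.1025]
tool_rot: [-89.8, -0.0, -81.7]
contact_force: [0.2, -0.1, -0.2]
gripper_width: 0.005
```

Run:
```python
from h import *
go(H2W(56,37),0.102,-81.6)
d=snap("wrist","w4.png")
```

```text
t 5.9 pos [0.571  0.1513 0.1025] rot [-89.8  -0.  -81.7] -> shift [-0.2  0.7 53.6] twist -0.1 rows~ 1.1 F [ 0.2 -0.1 -0.2] g 0.005
```

View pics/w4.png

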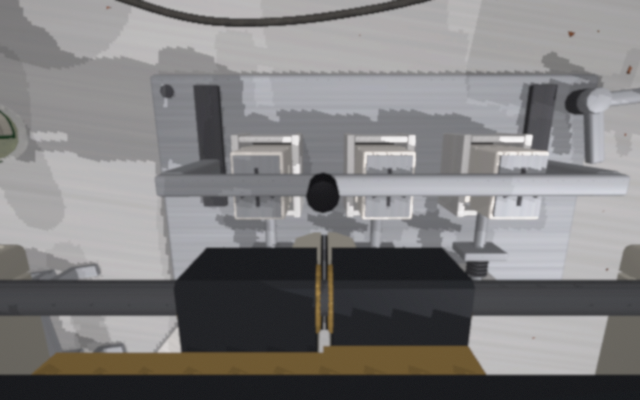

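carry_out:
  translation:
    - [0,0,6]
    - [0,0,12]
    - [0,0,17]
    - [0,0,22]
    - [0,0,27]
    - [0,0,32]
    - [0,0,37]
    - [0,0,42]
    - [0,0,47]
    - [0,0,51]
    - [0,0,54]
    - [0,0,55]
    - [0,0,55]
    - [0,0,55]
  twist: [0,0,0,0,0,0,0,0,0,0,0,0,0,0]

```text
clock: 7.35
position: [0.6253, 0.1594, 0.1029]
tool_rot: [-89.7, -0.0, -81.7]
contact_force: [-3.3, -0.2, -0.3]
gripper_width: 0.005
```

Run:
```python
from h import *
go(H2W(56,37),0.102,-81.6)
d=snap("wrist","w5.png")
print(proj(d,[*H2W(72,37.5),.12]),proj(d,[*H2W(72,37.5),.092]),proj(d,[*H2W(78,-129),.092]))
```

```text
t 7.35 pos [0.6253 0.1594 0.1029] rot [-89.7  -0.  -81.7] -> shift [-0.1  0.9 -1.3] twist -0.1 rows~ 0.0 F [-3.3 -0.2 -0.3] g 0.005
[322.36258058 232.33364568] [322.56716211 215.90242508] [627.99814541 204.81276626]
```

View pics/w5.png

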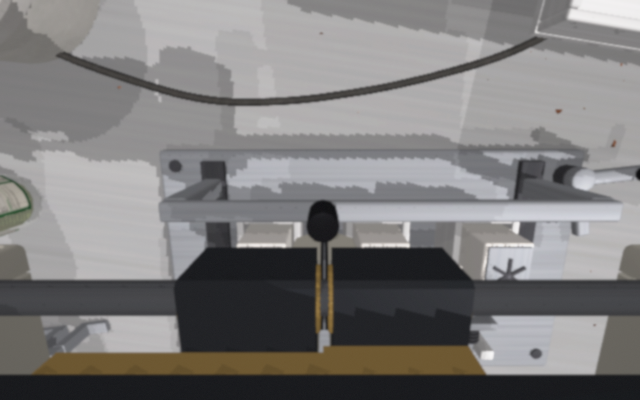

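Run:
```python
from h import *
a=np.radians(16.9);e=np.array([np.cos(a),np.sin(a)])
go(np.array([.4376,.353])-0.06*e,0.2,-73.1)
```

```text
t 7.4 pos [0.6253 0.1594 0.1029] rot [-89.7  -0.  -81.7] -> shift [-209.9  -98.2 -216.5] twist -8.6 rows~ 6.3 F [-3.4 -0.9  0.1] g 0.007
```

carry_out:
  translation:
    - [0,-5,-15]
    - [0,-40,-30]
    - [-20,-80,-50]
    - [-50,-98,-80]
    - [-85,-98,-110]
    - [-120,-98,-140]
    - [-155,-98,-170]
    - [-185,-98,-195]
    - [-210,-98,-216]
    - [-210,-98,-216]
    - [-210,-98,-216]
    - [-210,-98,-216]
  twist: [0,0,0,-3,-6,-8.6,-8.6,-8.6,-8.6,-8.6,-8.6,-8.6]
  gripper: 110

```text
clock: 8.6
position: [0.3815, 0.3354, 0.1999]
tool_rot: [-89.7, -0.1, -73.1]
contact_force: [-0.8, -0.1, 1.7]
gripper_width: 0.571
```

Run:
```python
from h import *
d=snap("wrist","w6.png");import pickle;pickle.dump(d,open("w6.pkl","wb"))
```

```text
(no output)
```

View pics/w6.png

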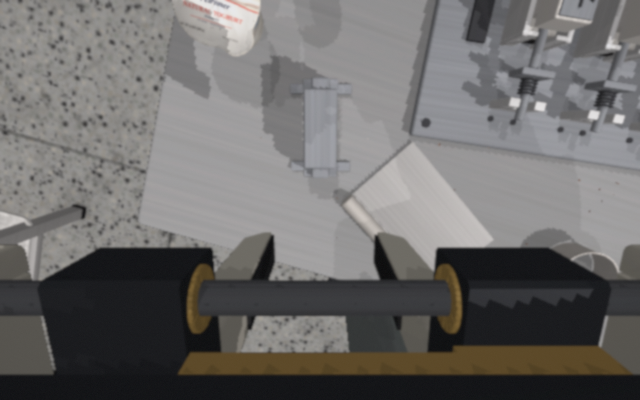

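Run:
```python
from h import *
import pickle
d=pickle.load(open("w6.pkl","rb"))
im=d["frame"][60:190,280:370,::-1];cv2.imwrite("pics/w6a.png",cv2.resize(im,None,fx=4,fy=4,interpolation=cv2.INTER_CUBIC))
```

```text
(no output)
```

View pics/w6a.png

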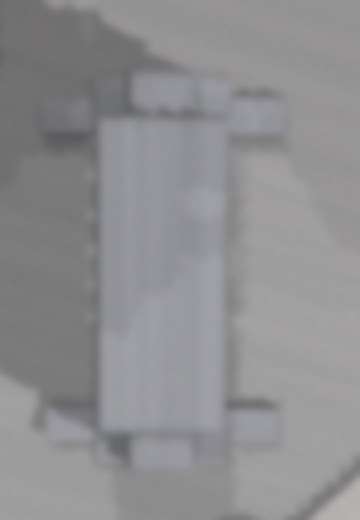

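Run:
```python
from h import *
import pickle
d=pickle.load(open("w6.pkl","rb"))
b=lambda u,v:(280+u/4,60+v/4)
f=[onz(d,*b(*p),.063) for p in [(99,118),(226,118),(227,431),(102,431)]]
print("L",[np.linalg.norm(f[i]-f[(i+1)%4]).round(4) for i in range(4)],np.mean(f,0))
e=f[0]-f[3]+f[1]-f[2];yaw=np.degrees(np.arctan2(e[1],e[0]));print("forkyaw",yaw)
c=np.mean(f,0)[:2]
go(c,0.10,yaw-90)
go(c,0.028,yaw-90)
```

```text
L [np.float64(0.0274), np.float64(0.0678), np.float64(0.0285), np.float64(0.0678)] [0.43658807 0.35475086 0.063     ]
forkyaw 17.124698660858147
t 8.65 pos [0.3816 0.3352 0.1999] rot [-89.7  -0.1 -73.1] -> shift [ -2.8 100.1  57.8] twist -0.2 rows~ 2.3 F [-0.2 -0.1 -0.4] g 0.566
t 8.65 pos [0.3816 0.3352 0.1999] rot [-89.7  -0.1 -73.1] -> shift [ -2.9 172.1  57.5] twist -0.2 rows~ 3.6 F [-0.2 -0.1 -0.4] g 0.566
```

carry_out:
  translation:
    - [-3,10,40]
    - [-3,50,58]
    - [-3,90,58]
    - [-3,125,58]
    - [-3,155,58]
    - [-3,172,58]
    - [-3,172,58]
    - [-3,172,58]
  twist: [0,0,0,0,0,0,0,0]

```text
clock: 9.45
position: [0.4378, 0.3547, 0.0286]
tool_rot: [-89.7, -0.1, -73.2]
contact_force: [-0.3, -0.0, -0.9]
gripper_width: 0.566
```

carry_out:
  translation:
    - [0,0,0]
    - [0,0,0]
    - [0,0,0]
    - [0,0,0]
    - [0,0,0]
    - [0,0,0]
    - [0,0,0]
    - [0,0,0]
  twist: [0,0,0,0,0,0,0,0]
  gripper: 255
  newtons: 40

```text
clock: 10.25
position: [0.4381, 0.355, 0.0291]
tool_rot: [-89.6, -0.0, -73.2]
contact_force: [-0.4, 1.0, 6.4]
gripper_width: 0.313
```

Run:
```python
from h import *
s=robot.observe();print(s["gripper_width"],s["contact_force"],s["torque"])
d=snap("wrist","w7.png");snap("side","s7.png")
print(robot.observe()["gripper_width"])
im=cv2.imread("pics/s7.png");cv2.imwrite("pics/s7a.png",cv2.resize(im[220:370,220:420],None,fx=4,fy=4,interpolation=cv2.INTER_CUBIC))
```

```text
0.31280863961089633 [-0.44412697  0.98945157  6.42519218] [0.00387521 0.1078547  0.00035464]
0.31235252901111593
```

View pics/s7a.png

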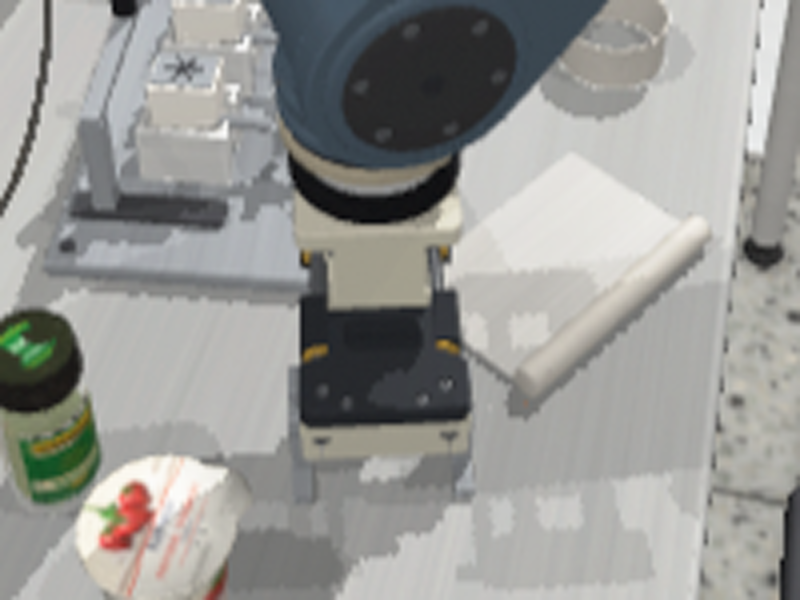

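View pics/w7.png

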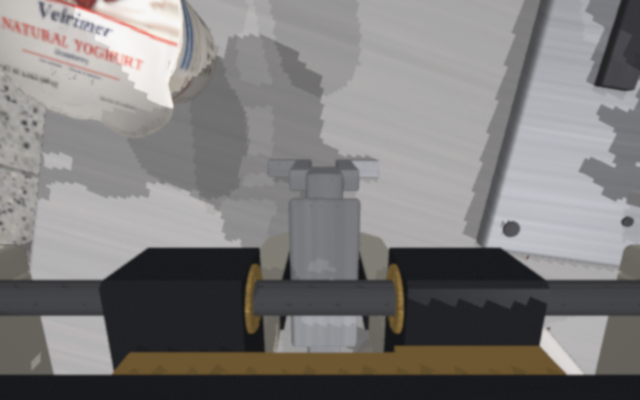

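carry_out:
  translation:
    - [0,0,0]
    - [0,0,0]
    - [0,0,0]
    - [0,3,0]
    - [0,6,0]
    - [0,6,0]
    - [0,6,0]
  twist: [0,0,0,0,0,0,0]
  gripper: 110

```text
clock: 11.05
position: [0.4381, 0.355, 0.0229]
tool_rot: [-89.7, -0.0, -73.2]
contact_force: [0.7, -0.0, 0.4]
gripper_width: 0.57
```

carry_out:
  translation:
    - [0,0,0]
    - [0,0,0]
    - [0,0,0]
    - [0,0,0]
    - [0,0,0]
    - [0,0,0]
    - [0,0,0]
    - [0,0,0]
  twist: [0,0,0,0,0,0,0,0]
  gripper: 255

```text
clock: 11.85
position: [0.4381, 0.355, 0.0229]
tool_rot: [-89.7, -0.0, -73.2]
contact_force: [-0.4, 0.3, 0.6]
gripper_width: 0.315
```

Run:
```python
from h import *
print(robot.grip_depth, [x for x in dir(robot) if x[0]!='_'])
s=robot.observe();print(s["gripper_width"],s["contact_force"],s["position"])
d=snap("wrist","w8.png");
im=cv2.imread("pics/w8.png");cv2.imwrite("pics/w8a.png",cv2.resize(im[140:380,220:430],None,fx=2.5,fy=2.5,interpolation=cv2.INTER_CUBIC))
d=snap("side","s8.png");
im=cv2.imread("pics/s8.png");cv2.imwrite("pics/s8a.png",cv2.resize(im[280:350,270:350],None,fx=8,fy=8,interpolation=cv2.INTER_CUBIC))
```

```text
0.0188 ['IKError', 'grip_depth', 'hand_in', 'observe']
0.3145522670067299 [-0.41695405  0.25534329  0.64790576] [0.43808366 0.35500581 0.02292694]
```

View pics/w8a.png

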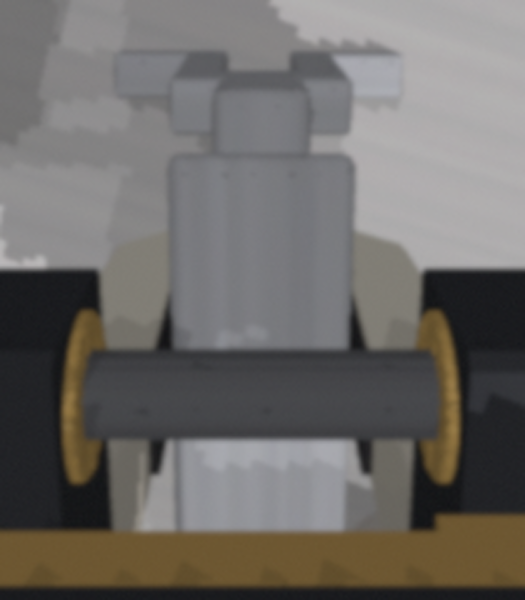

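View pics/s8a.png

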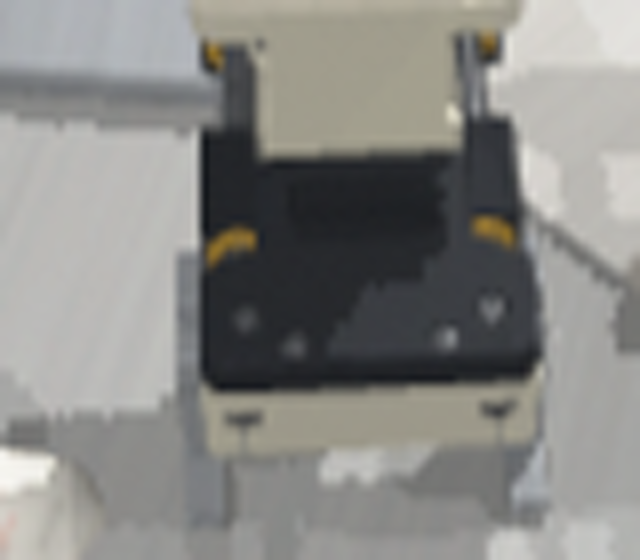

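carry_out:
  translation:
    - [0,0,0]
    - [0,0,0]
    - [0,0,0]
    - [0,4,0]
    - [0,8,0]
    - [0,8,0]
    - [0,8,0]
  twist: [0,0,0,0,0,0,0]
  gripper: 110

```text
clock: 12.65
position: [0.438, 0.355, 0.0147]
tool_rot: [-89.7, -0.1, -73.2]
contact_force: [0.2, 1.0, 0.2]
gripper_width: 0.57
```

carry_out:
  translation:
    - [0,0,0]
    - [0,0,0]
    - [0,0,0]
    - [0,0,0]
    - [0,0,0]
    - [0,0,0]
    - [0,0,0]
    - [0,0,0]
  twist: [0,0,0,0,0,0,0,0]
  gripper: 255

```text
clock: 13.45
position: [0.4381, 0.355, 0.0147]
tool_rot: [-89.7, -0.1, -73.2]
contact_force: [-0.2, 0.4, 1.2]
gripper_width: 0.31
```

Run:
```python
from h import *
d=snap("wrist","w9.png")
im=cv2.imread("pics/w9.png");
s=robot.observe();Rm=R.from_euler('xyz',s["tool_rot"],degrees=True)
T=lambda x,y,z:s["position"]+Rm.apply(np.array([x,y,z])/1000)
for hgt in (0,19,30,40,50,65):
  print(hgt,[proj(d,T(x,-hgt,z)).round(0).tolist() for x in(-14.6,14.6) for z in (-7.5,7.5)])
for x,z in((-15,35),(15,35),(-15,-35)): print("cap",proj(d,T(x,-(63-14.7),z)).round(0))
cv2.imwrite("pics/w9a.png",cv2.resize(im[140:380,220:430],None,fx=2.5,fy=2.5,interpolation=cv2.INTER_CUBIC))
```

```text
0 [[297.0, 262.0], [296.0, 235.0], [351.0, 261.0], [352.0, 235.0]]
19 [[293.0, 278.0], [293.0, 248.0], [354.0, 278.0], [355.0, 248.0]]
30 [[291.0, 289.0], [290.0, 258.0], [357.0, 289.0], [357.0, 258.0]]
40 [[289.0, 301.0], [288.0, 268.0], [359.0, 301.0], [360.0, 268.0]]
50 [[286.0, 315.0], [285.0, 279.0], [362.0, 315.0], [363.0, 279.0]]
65 [[281.0, 340.0], [280.0, 300.0], [366.0, 339.0], [368.0, 300.0]]
cap [282. 207.]
cap [365. 207.]
cap [287. 372.]
```

View pics/w9a.png

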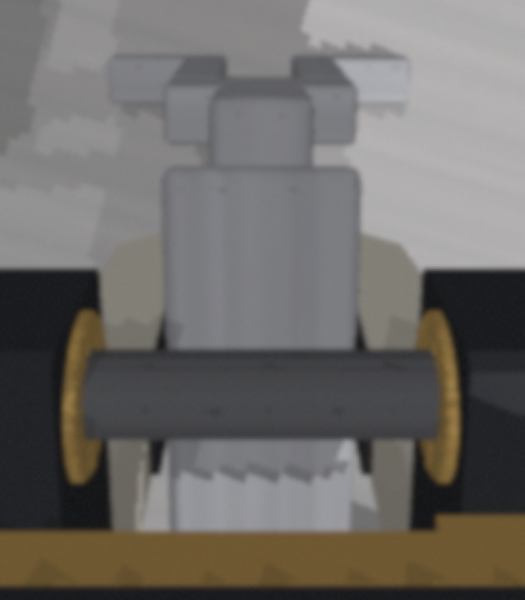

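carry_out:
  translation:
    - [0,0,0]
    - [0,0,0]
    - [0,0,0]
    - [0,0,0]
    - [0,0,0]
    - [0,0,0]
    - [0,0,0]
    - [0,0,0]
  twist: [0,0,0,0,0,0,0,0]
  gripper: 255

```text
clock: 14.3
position: [0.4381, 0.355, 0.0148]
tool_rot: [-89.7, -0.1, -73.2]
contact_force: [0.7, -0.3, 1.2]
gripper_width: 0.316
```

carry_out:
  translation:
    - [0,0,0]
    - [0,0,0]
    - [0,0,0]
    - [0,-9,0]
    - [0,-18,0]
    - [0,-18,0]
    - [0,-18,0]
  twist: [0,0,0,0,0,0,0]
  gripper: 110

```text
clock: 15.0
position: [0.4382, 0.3551, 0.0332]
tool_rot: [-89.6, -0.0, -73.2]
contact_force: [-0.1, 0.2, 0.4]
gripper_width: 0.57
```

carry_out:
  translation:
    - [0,0,0]
    - [0,0,0]
    - [0,0,0]
    - [0,0,0]
    - [0,0,0]
    - [0,0,0]
    - [0,0,0]
    - [0,0,0]
  twist: [0,0,0,0,0,0,0,0]
  gripper: 255

```text
clock: 15.8
position: [0.4381, 0.3551, 0.0332]
tool_rot: [-89.6, -0.0, -73.2]
contact_force: [0.5, -0.3, -2.1]
gripper_width: 0.313
```

Run:
```python
from h import *
s=robot.observe();print(s["gripper_width"],s["contact_force"],s["position"])
d=snap("wrist","w10.png");im=cv2.imread("pics/w10.png");
cv2.imwrite("pics/w10a.png",cv2.resize(im[140:380,220:430],None,fx=2.5,fy=2.5,interpolation=cv2.INTER_CUBIC))
```

```text
0.3133586559065085 [ 0.51521445 -0.29772077 -2.09301298] [0.43811703 0.35509179 0.033183  ]
```

View pics/w10a.png

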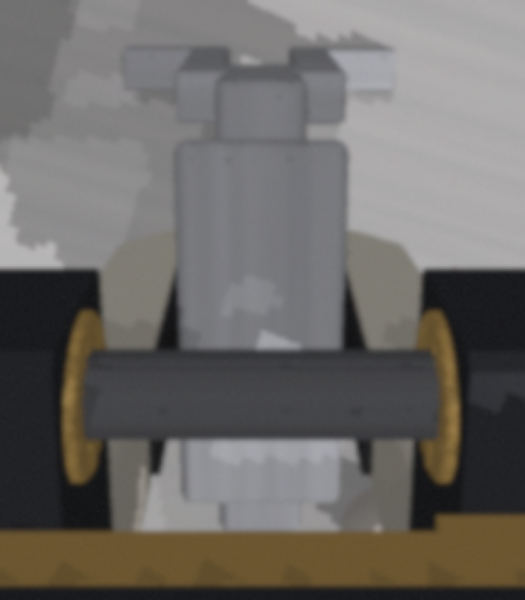

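carry_out:
  translation:
    - [0,0,0]
    - [0,0,0]
    - [0,0,0]
    - [0,-4,0]
    - [0,-8,0]
    - [0,-8,0]
    - [0,-8,0]
  twist: [0,0,0,0,0,0,0]
  gripper: 110

```text
clock: 16.55
position: [0.4382, 0.3552, 0.0414]
tool_rot: [-89.6, -0.0, -73.2]
contact_force: [0.4, 0.4, 0.2]
gripper_width: 0.566
```

carry_out:
  translation:
    - [0,0,0]
    - [0,0,0]
    - [0,0,0]
    - [0,0,0]
    - [0,0,0]
    - [0,0,0]
    - [0,0,0]
    - [0,0,0]
  twist: [0,0,0,0,0,0,0,0]
  gripper: 255
  newtons: 60

```text
clock: 17.35
position: [0.4381, 0.3551, 0.0414]
tool_rot: [-89.6, -0.0, -73.2]
contact_force: [-0.7, 0.7, -1.4]
gripper_width: 0.311
```

carry_out:
  translation:
    - [0,-8,0]
    - [0,-16,0]
    - [0,-25,0]
    - [0,-35,0]
    - [0,-45,0]
    - [0,-55,0]
    - [0,-60,0]
    - [0,-60,0]
    - [0,-60,0]
  twist: [0,0,0,0,0,0,0,0,0]

```text
clock: 18.25
position: [0.4376, 0.3549, 0.1012]
tool_rot: [-89.6, -0.0, -73.2]
contact_force: [0.5, -0.6, -1.0]
gripper_width: 0.309
```

Run:
```python
from h import *
s=robot.observe();print(s["gripper_width"],s["contact_force"],s["position"])
snap("side","s11.png");d=snap("wrist","w11.png")
im=cv2.imread("pics/s11.png");cv2.imwrite("pics/s11a.png",cv2.resize(im[220:370,220:420],None,fx=4,fy=4,interpolation=cv2.INTER_CUBIC))
im=cv2.imread("pics/w11.png");
cv2.imwrite("pics/w11a.png",cv2.resize(im[140:380,220:430],None,fx=2.5,fy=2.5,interpolation=cv2.INTER_CUBIC))
```

```text
0.3086319175667918 [ 0.45015978 -0.64311023 -1.02872305] [0.43760171 0.35491272 0.10119359]
```

View pics/s11a.png

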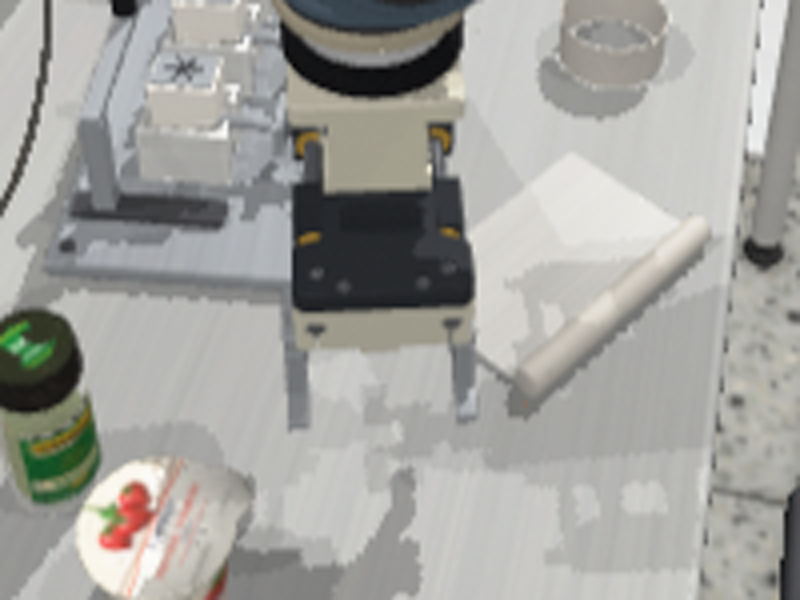

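View pics/w11a.png

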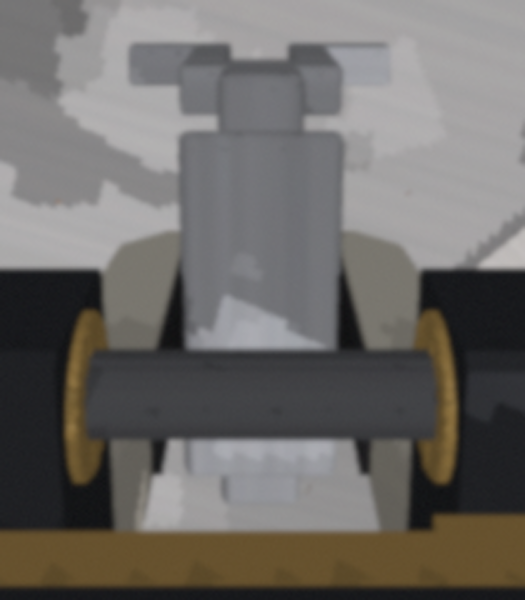

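Run:
```python
from h import *
d=snap("wrist");s=robot.observe();Rm=R.from_euler('xyz',s["tool_rot"],degrees=True)
c=lambda u,v:(220+u/2.5,140+v/2.5)
def loc(p,z): return (Rm.inv().apply(onz(d,*c(*p),s["position"][2]+z)-s["position"])*1000).round(1)
for p in [(181,132),(343,132),(187,474),(337,474)]: print("cap",loc(p,.0216))
for p in [(130,45),(390,45)]: print("toe top far corner",loc(p,.006-.0414))
for p in [(128,85),(392,82)]: print("toe bottom near",loc(p,-.0414))
for p in [(220,62),(303,62)]: print("bridge far top",loc(p,.058-.0414))
```

```text
cap [-13.8 -21.4  34.6]
cap [ 14.7 -21.4  34.6]
cap [-14.2 -21.8 -33.7]
cap [ 15.1 -21.8 -33.7]
toe top far corner [-31.1  35.6  43.7]
toe top far corner [31.3 35.7 43.6]
toe bottom near [-32.9  41.6  33. ]
toe bottom near [33.1 41.6 33.7]
bridge far top [ -7.1 -16.3  46.3]
bridge far top [  7.8 -16.3  46.3]
```

Run:
```python
from h import *
go(H2W(-80,75),0.125,-81.6)
```

```text
t 18.4 pos [0.4375 0.3549 0.1009] rot [-89.7  -0.  -73.2] -> shift [183.7 -24.   -7. ] twist 8.4 rows~ 3.7 F [ 0.1  0.1 -0.8] g 0.306
```

carry_out:
  translation:
    - [5,-15,0]
    - [25,-24,0]
    - [50,-24,-2]
    - [75,-24,-3]
    - [100,-24,-4]
    - [125,-24,-5]
    - [150,-24,-6]
    - [170,-24,-7]
    - [180,-24,-7]
    - [184,-24,-7]
    - [184,-24,-7]
    - [184,-24,-7]
  twist: [1,2,3,4,5,6,7,8,8.4,8.4,8.4,8.4]

```text
clock: 19.6
position: [0.4839, 0.1773, 0.1251]
tool_rot: [-89.7, 0.0, -81.5]
contact_force: [-0.1, 0.2, -1.1]
gripper_width: 0.31
```

Run:
```python
from h import *
go(H2W(-80,75),0.125,-81.6)
d=snap("wrist","w12.png");import pickle;pickle.dump((d,robot.observe()),open("w12.pkl","wb"))
im=cv2.imread("pics/w12.png");cv2.imwrite("pics/w12a.png",cv2.resize(im[30:250,210:430],None,fx=2.7,fy=2.7,interpolation=cv2.INTER_CUBIC))
```

```text
t 19.6 pos [0.4839 0.1773 0.1251] rot [-89.7   0.  -81.5] -> shift [0.3 0.1 0. ] twist 0.1 rows~ 0.0 F [-0.1  0.2 -1.1] g 0.31
```

View pics/w12a.png

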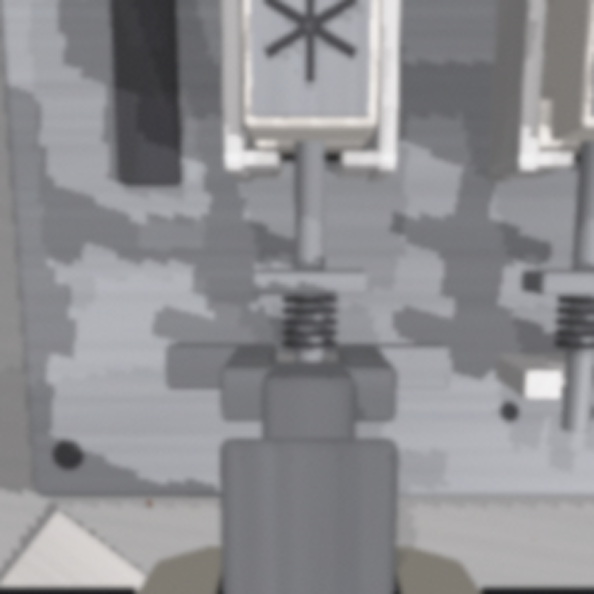

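Run:
```python
from h import *
import pickle
d,s=pickle.load(open("w12.pkl","rb"));Rm=R.from_euler('xyz',s["tool_rot"],degrees=True)
c=lambda u,v:(210+u/2.7,30+v/2.7)
def loc(p,z):
    w=onz(d,*c(*p),z);print(p,"local",(Rm.inv().apply(w-s["position"])*1000).round(1),"H",W2H(w).round(1))
for p in [(309,165),(310,250)]: loc(p,.047)
for p in [(257,271),(366,271)]: loc(p,.055)
for p in [(238,168),(385,168)]: loc(p,.052)
loc((567,271),.055) ;loc((578,240),.047)
z=s["position"][2]
for p in [(167,345),(450,347)]: loc(p,z-.0414+.006)
for p in [(167,387),(450,387)]: loc(p,z-.0414)
for p in [(267,368),(354,368)]: loc(p,z-.0414+.058)
```

```text
(309, 165) local [ 0.6 78.6 85.4] H [ 5.9 74.9]
(310, 250) local [ 0.9 78.5 64.1] H [-15.4  74.6]
(257, 271) local [-12.7  70.4  59. ] H [-20.7  88.2]
(366, 271) local [15.2 70.4 58.9] H [-20.7  60.3]
(238, 168) local [-17.3  73.6  84.3] H [ 4.7 92.8]
(385, 168) local [19.8 73.6 84.3] H [ 4.7 55.7]
(567, 271) local [66.6 70.4 58.9] H [-20.6   8.8]
(578, 240) local [71.3 78.5 66.6] H [-12.9   4.2]
(167, 345) local [-31.1  35.7  43.9] H [-36.  106.5]
(450, 347) local [31.9 35.7 43.4] H [-36.4  43.5]
(167, 387) local [-32.4  41.6  33.5] H [-46.3 107.8]
(450, 387) local [33.2 41.6 33.5] H [-46.3  42.2]
(267, 368) local [ -6.5 -16.3  45.7] H [-34.5  81.9]
(354, 368) local [  7.9 -16.3  45.7] H [-34.5  67.5]
```

carry_out:
  translation:
    - [0,0,12]
    - [0,0,24]
    - [0,0,32]
    - [0,8,32]
    - [0,18,32]
    - [0,28,32]
    - [0,38,32]
    - [0,46,32]
    - [0,51,32]
    - [0,51,32]
    - [0,51,32]
  twist: [0,0,0,0,0,0,0,0,0,0,0]

```text
clock: 20.75
position: [0.5159, 0.1822, 0.0744]
tool_rot: [-89.6, 0.0, -81.5]
contact_force: [-0.2, -0.7, -1.8]
gripper_width: 0.312
```

Run:
```python
from h import *
go(H2W(-66,75),0.0744,-81.6)
d=snap("wrist","w13.png")
im=cv2.imread("pics/w13.png");cv2.imwrite("pics/w13a.png",cv2.resize(im[30:250,210:430],None,fx=2.7,fy=2.7,interpolation=cv2.INTER_CUBIC))
```

```text
t 20.75 pos [0.5159 0.1822 0.0744] rot [-89.6   0.  -81.5] -> shift [  0.4  -0.1 -18.4] twist 0.1 rows~ 0.4 F [-0.2 -0.7 -1.8] g 0.312
```

View pics/w13a.png

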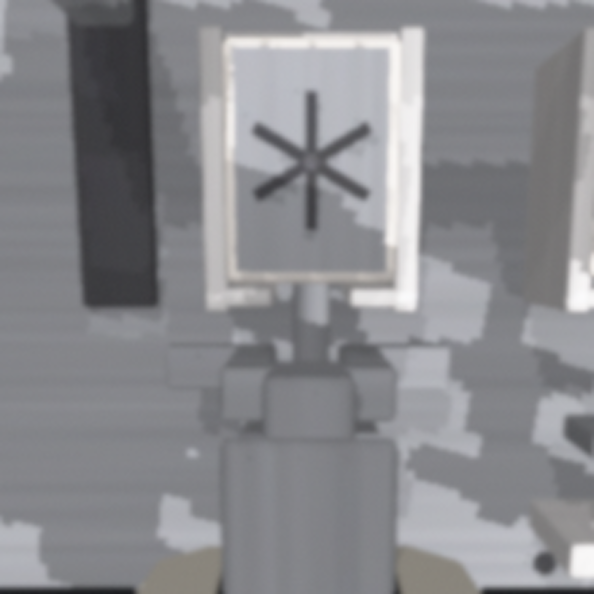

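carry_out:
  translation:
    - [0,0,-4]
    - [0,0,-8]
    - [0,0,-11]
    - [0,0,-14]
    - [0,0,-17]
    - [0,0,-20]
    - [0,0,-22]
    - [0,0,-22]
    - [0,0,-22]
    - [0,0,-22]
  twist: [0,0,0,0,0,0,0,0,0,0]

```text
clock: 21.8
position: [0.4944, 0.179, 0.0745]
tool_rot: [-89.6, 0.0, -81.5]
contact_force: [2.3, 0.7, -2.1]
gripper_width: 0.314
```

Run:
```python
from h import *
go(H2W(-48,75),0.0744,-81.6)
d=snap("wrist","w14.png")
im=cv2.imread("pics/w14.png");cv2.imwrite("pics/w14a.png",cv2.resize(im[30:250,210:430],None,fx=2.7,fy=2.7,interpolation=cv2.INTER_CUBIC))
```

```text
t 21.8 pos [0.4944 0.179  0.0745] rot [-89.6   0.  -81.5] -> shift [ 0.5  0.2 21.4] twist 0.1 rows~ 0.4 F [ 2.3  0.7 -2.1] g 0.314
```

View pics/w14a.png

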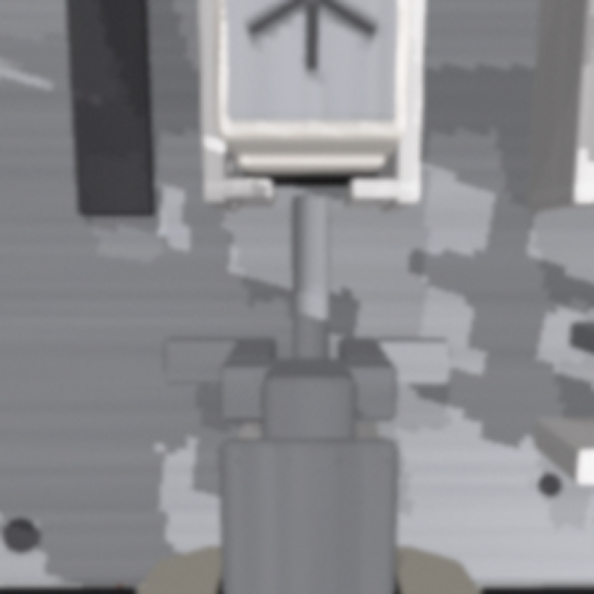

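carry_out:
  translation:
    - [0,0,7]
    - [0,0,14]
    - [0,0,20]
    - [0,0,21]
    - [0,-15,21]
    - [0,-33,21]
    - [0,-51,18]
    - [10,-51,8]
    - [30,-51,-4]
    - [50,-51,-11]
    - [68,-51,-11]
    - [75,-51,-11]
    - [75,-51,-11]
    - [75,-51,-11]
  twist: [0,0,0,0,0,0,0,0,0,0,0,0,0,0]

```text
clock: 23.25
position: [0.4942, 0.1035, 0.1253]
tool_rot: [-89.6, 0.0, -81.5]
contact_force: [-0.3, -0.1, -1.5]
gripper_width: 0.307
```

Run:
```python
from h import *
go(H2W(-80,0),0.125,-81.6)
d=snap("wrist","w15.png");import pickle;pickle.dump((d,robot.observe()),open("w15.pkl","wb"))
im=cv2.imread("pics/w15.png");cv2.imwrite("pics/w15a.png",cv2.resize(im[30:250,210:430],None,fx=2.7,fy=2.7,interpolation=cv2.INTER_CUBIC))
```

```text
t 23.25 pos [0.4942 0.1035 0.1253] rot [-89.6   0.  -81.5] -> shift [0.8 0.3 0.5] twist 0.1 rows~ 0.0 F [-0.3 -0.1 -1.5] g 0.307
```

View pics/w15a.png

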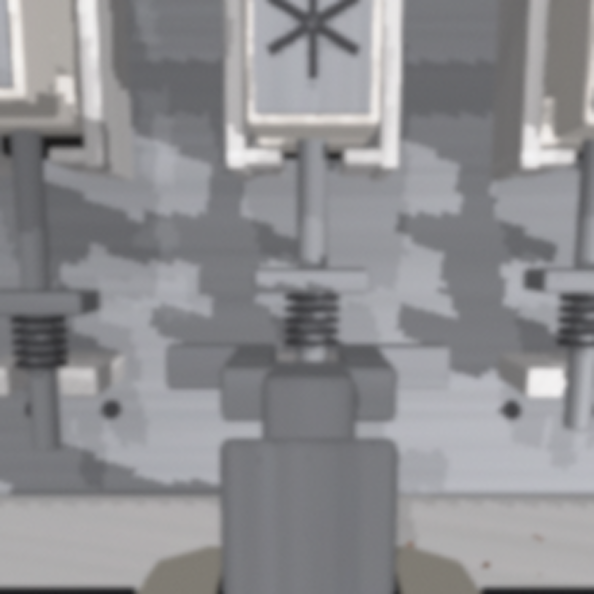

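carry_out:
  translation:
    - [0.5,0,12]
    - [0.5,0,24]
    - [0.5,0,32]
    - [0.5,8,32]
    - [0.5,18,32]
    - [0.5,28,32]
    - [0.5,38,32]
    - [0.5,46,32]
    - [0.5,51,32]
    - [0.5,51,32]
    - [0.5,51,28]
    - [0.5,51,24]
    - [0.5,51,21]
    - [0.5,51,18]
    - [0.5,51,15]
    - [0.5,51,12]
    - [0.5,51,10]
    - [0.5,51,10]
    - [0.5,51,10]
  twist: [0,0,0,0,0,0,0,0,0,0,0,0,0,0,0,0,0,0,0]

```text
clock: 25.2
position: [0.5046, 0.1048, 0.0744]
tool_rot: [-89.6, 0.0, -81.5]
contact_force: [3.3, 1.4, -2.4]
gripper_width: 0.309
```

Run:
```python
from h import *
go(H2W(-48,0),0.0744,-81.6)
d=snap("wrist","w16.png")
im=cv2.imread("pics/w16.png");cv2.imwrite("pics/w16a.png",cv2.resize(im[30:250,210:430],None,fx=2.7,fy=2.7,interpolation=cv2.INTER_CUBIC))
```

```text
t 25.2 pos [0.5046 0.1048 0.0744] rot [-89.6   0.  -81.5] -> shift [ 0.6  0.2 22.1] twist 0.1 rows~ 0.4 F [ 3.3  1.4 -2.4] g 0.309
```

View pics/w16a.png

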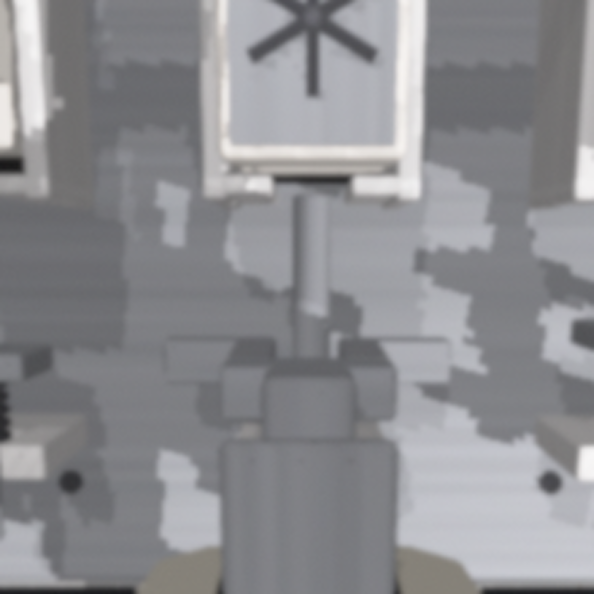

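carry_out:
  translation:
    - [0,0,-1]
    - [0,0,-2]
    - [0,0,-2]
    - [0,0,-2]
    - [0,0,-2]
  twist: [0,0,0,0,0]

```text
clock: 25.75
position: [0.5028, 0.1045, 0.0744]
tool_rot: [-89.6, 0.0, -81.5]
contact_force: [5.6, 1.7, -3.1]
gripper_width: 0.309
```

Run:
```python
from h import *
go(H2W(-48,0),0.0744,-81.6)
d=snap("wrist","w17.png")
im=cv2.imread("pics/w17.png");cv2.imwrite("pics/w17a.png",cv2.resize(im[30:250,210:430],None,fx=2.7,fy=2.7,interpolation=cv2.INTER_CUBIC))
```

```text
t 25.75 pos [0.5028 0.1045 0.0744] rot [-89.6   0.  -81.5] -> shift [ 0.6  0.2 23.9] twist 0.1 rows~ 0.5 F [ 5.6  1.7 -3.1] g 0.309
```

View pics/w17a.png

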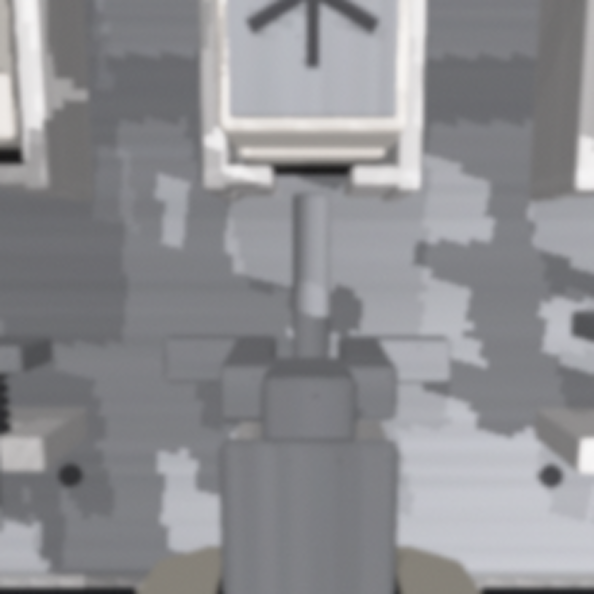

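Head 1 now up. On to bar 0.

carry_out:
  translation:
    - [0,0,7]
    - [0,0,14]
    - [0,0,21]
    - [0,0,23]
    - [0,-15,23]
    - [0,-33,23]
    - [0,-51,20]
    - [10,-51,10]
    - [30,-51,-1]
    - [50,-51,-8]
    - [68,-51,-8]
    - [75,-51,-8]
    - [75,-51,-8]
    - [75,-51,-8]
  twist: [0,0,0,0,0,0,0,0,0,0,0,0,0,0]

```text
clock: 27.2
position: [0.5052, 0.0293, 0.1249]
tool_rot: [-89.6, 0.0, -81.5]
contact_force: [-1.0, 1.0, -1.6]
gripper_width: 0.313
```

Run:
```python
from h import *
go(H2W(-80,-75),0.125,-81.6)
d=snap("wrist","w18.png")
im=cv2.imread("pics/w18.png");cv2.imwrite("pics/w18a.png",cv2.resize(im[30:250,210:430],None,fx=2.7,fy=2.7,interpolation=cv2.INTER_CUBIC))
```

```text
t 27.2 pos [0.5052 0.0293 0.1249] rot [-89.6   0.  -81.5] -> shift [ 0.8 -0.1  0.5] twist 0.1 rows~ 0.0 F [-1.   1.  -1.6] g 0.313
```

View pics/w18a.png

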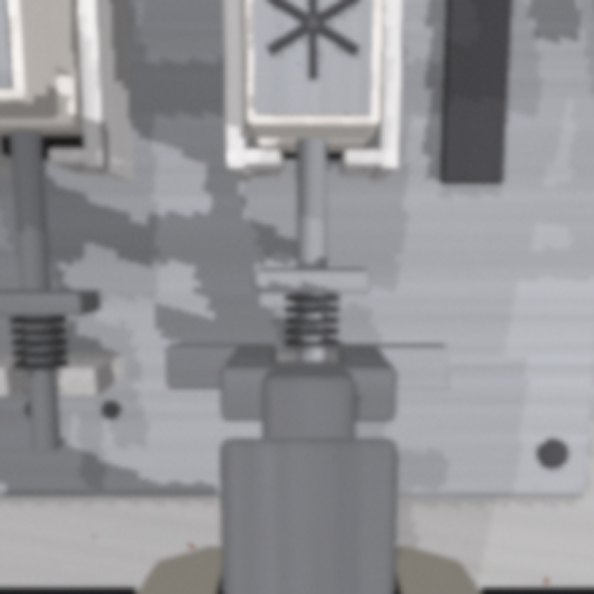

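carry_out:
  translation:
    - [0.5,0,12]
    - [0.5,0,24]
    - [0.5,0,32]
    - [0.5,8,32]
    - [0.5,18,32]
    - [0.5,28,32]
    - [0.5,38,32]
    - [0.5,46,32]
    - [0.5,51,32]
    - [0.5,51,32]
    - [0.5,51,28]
    - [0.5,51,24]
    - [0.5,51,20]
    - [0.5,51,16]
    - [0.5,51,12]
    - [0.5,51,8]
    - [0.5,51,8]
    - [0.5,51,8]
    - [0.5,51,8]
  twist: [0,0,0,0,0,0,0,0,0,0,0,0,0,0,0,0,0,0,0]

```text
clock: 29.15
position: [0.5139, 0.0303, 0.0742]
tool_rot: [-89.6, 0.0, -81.5]
contact_force: [3.3, 1.7, -1.1]
gripper_width: 0.309
```

Run:
```python
from h import *
go(H2W(-48,-75),0.0744,-81.6)
d=snap("wrist","w19.png")
im=cv2.imread("pics/w19.png");cv2.imwrite("pics/w19a.png",cv2.resize(im[30:250,210:430],None,fx=2.7,fy=2.7,interpolation=cv2.INTER_CUBIC))
```

```text
t 29.15 pos [0.5139 0.0303 0.0742] rot [-89.6   0.  -81.5] -> shift [ 0.5  0.  23.8] twist 0.1 rows~ 0.5 F [ 3.3  1.7 -1.1] g 0.309
```

View pics/w19a.png

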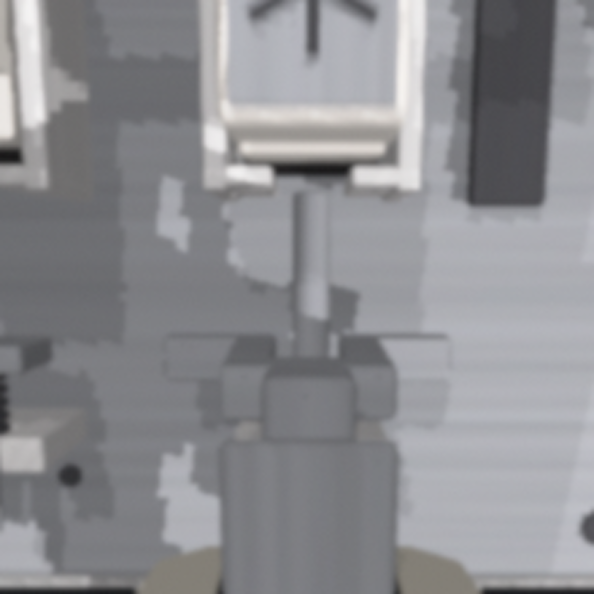

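carry_out:
  translation:
    - [0,0,7]
    - [0,0,14]
    - [0,0,21]
    - [0,0,23]
    - [0,-15,23]
    - [0,-33,23]
    - [0,-51,23]
    - [0,-65,20]
    - [0,-65,15]
  twist: [0,0,0,0,0,0,0,0,0]

```text
clock: 30.1
position: [0.5288, 0.0324, 0.1407]
tool_rot: [-89.5, 0.0, -81.5]
contact_force: [0.0, -0.1, -2.0]
gripper_width: 0.308
```

Run:
```python
from h import *
go([.4523,-.1833],0.14,-94)
go([.4523,-.1833],0.046,-94)
```

```text
t 30.1 pos [0.5288 0.0324 0.1407] rot [-89.5   0.  -81.5] -> shift [ 202.    -0.3 -107.6] twist 12.5 rows~ 4.6 F [ 0.  -0.1 -2. ] g 0.308
t 30.1 pos [0.5288 0.0324 0.1407] rot [-89.5   0.  -81.5] -> shift [ 202.    93.7 -108.5] twist 12.5 rows~ 5.0 F [ 0.  -0.1 -2. ] g 0.308
```

carry_out:
  translation:
    - [18,0,-9]
    - [45,0,-23]
    - [75,0,-39]
    - [105,0,-55]
    - [135,0,-71]
    - [160,0,-85]
    - [182,0,-97]
    - [197,0,-106]
    - [202,0,-108]
    - [202,0,-108]
    - [202,0,-108]
  twist: [1,2.5,4,6,8,10,12,12.5,12.5,12.5,12.5]

```text
clock: 31.2
position: [0.4519, -0.1827, 0.1394]
tool_rot: [-89.5, 0.1, -93.9]
contact_force: [0.9, 0.2, -0.5]
gripper_width: 0.308
```

Run:
```python
from h import *
go([.4523,-.1833],0.046,-94)
d=snap("wrist","w20.png")
for x,y in((75,45),(75,-45)):
  a=np.radians(-4.3);print(proj(d,[.4523+(x*np.cos(a)-y*np.sin(a))/1000,-.1833+(x*np.sin(a)+y*np.cos(a))/1000,.004]))
```

```text
t 31.2 pos [ 0.4519 -0.1827  0.1394] rot [-89.5   0.1 -93.9] -> shift [ 0.8 93.4 -0.4] twist 0.1 rows~ 1.9 F [ 0.9  0.2 -0.5] g 0.308
[273.5950253  109.94809524]
[376.83712817 110.53450915]
```

View pics/w20.png

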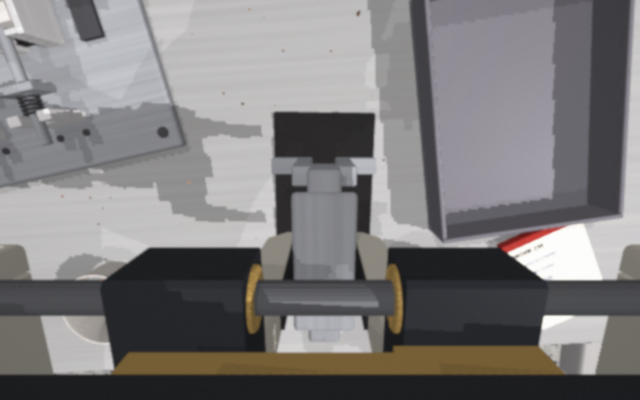

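carry_out:
  translation:
    - [0,15,0]
    - [0,35,0]
    - [0,55,0]
    - [0,72,0]
    - [0,83,0]
    - [0,89,0]
    - [0,92,0]
    - [0,92,0]
    - [0,92,0]
  twist: [0,0,0,0,0,0,0,0,0]

```text
clock: 32.15
position: [0.4532, -0.1825, 0.048]
tool_rot: [-89.4, 0.1, -93.9]
contact_force: [0.5, -0.0, -0.9]
gripper_width: 0.307
```

carry_out:
  translation:
    - [0,1,0]
    - [0,2,0]
    - [0,2.5,0]
    - [0,2.5,0]
    - [0,2.5,0]
  twist: [0,0,0,0,0]

```text
clock: 32.65
position: [0.4532, -0.1825, 0.0455]
tool_rot: [-89.4, 0.1, -93.9]
contact_force: [-0.0, 0.4, -1.3]
gripper_width: 0.308
```

carry_out:
  translation:
    - [0,0,0]
    - [0,0,0]
    - [0,0,0]
    - [0,0,0]
    - [0,0,0]
    - [0,-15,0]
    - [0,-40,0]
    - [0,-75,0]
    - [0,-110,0]
    - [0,-110,0]
  twist: [0,0,0,0,0,0,0,0,0,0]
  gripper: 110

```text
clock: 33.65
position: [0.454, -0.1837, 0.1595]
tool_rot: [-89.1, -0.0, -93.9]
contact_force: [0.4, -0.4, -1.0]
gripper_width: 0.569
```

Run:
```python
from h import *
go(H2W(-40,-75),0.16,-81.6)
d=snap("wrist","w21.png")
```

```text
t 33.65 pos [ 0.454  -0.1837  0.1595] rot [-89.1  -0.  -93.9] -> shift [-223.8    0.5   76.3] twist -12.3 rows~ 4.7 F [ 0.4 -0.4 -1. ] g 0.569
```

View pics/w21.png

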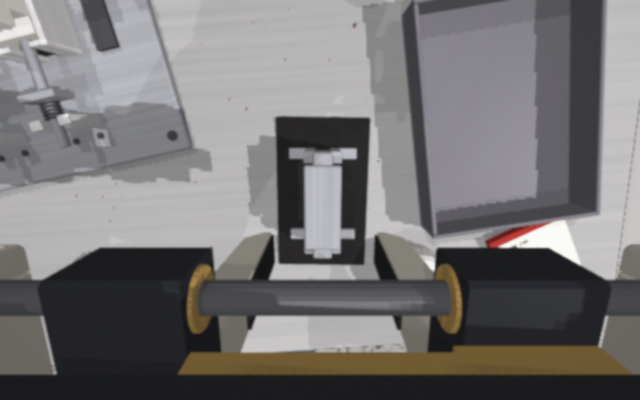

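carry_out:
  translation:
    - [-30,0,8]
    - [-70,0,22]
    - [-110,0,36]
    - [-150,0,50]
    - [-190,0,64]
    - [-215,0,74]
    - [-224,0,76]
    - [-224,0,76]
    - [-224,0,76]
    - [-224,0,76]
  twist: [-2,-5,-8,-11,-12.3,-12.3,-12.3,-12.3,-12.3,-12.3]

```text
clock: 34.7
position: [0.5437, 0.034, 0.1581]
tool_rot: [-89.3, -0.1, -81.7]
contact_force: [-0.2, -0.1, 0.4]
gripper_width: 0.569
```

Run:
```python
from h import *
go(H2W(30,-75),0.061,-81.6)
d=snap("wrist","w22.png");import pickle;pickle.dump((d,robot.observe()),open("w22.pkl","wb"))
```

```text
t 34.7 pos [0.5437 0.034  0.1581] rot [-89.3  -0.1 -81.7] -> shift [-0.6 98.  70.5] twist -0.1 rows~ 2.4 F [-0.2 -0.1  0.4] g 0.569
```

View pics/w22.png

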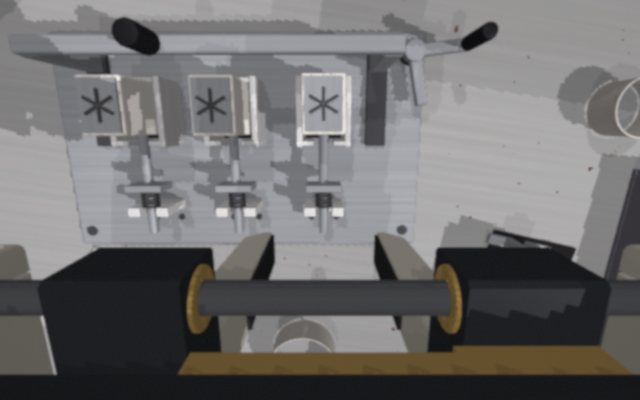

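Run:
```python
from h import *
import pickle
d,s=pickle.load(open("w22.pkl","rb"))
im=d["frame"][60:150,70:360,::-1];cv2.imwrite("pics/w22a.png",cv2.resize(im,None,fx=2.75,fy=2.75,interpolation=cv2.INTER_CUBIC))
for n,c in (("h0",[(302,75),(347,75),(348,133),(301,133)]),("h1",[(189,77),(231,77),(232,134),(190,134)]),("h2",[(76,78),(116,77),(121,133),(81,134)])):
  for z in(.089,.093):
    p=[onz(d,*q,z) for q in c];print(n,z,[np.linalg.norm(p[i]-p[(i+1)%4]).round(4) for i in range(4)],W2H(np.mean(p,0)).round(1))
```

```text
h0 0.089 [np.float64(0.0299), np.float64(0.0378), np.float64(0.0325), np.float64(0.0378)] [ 35.2 -76. ]
h0 0.093 [np.float64(0.0294), np.float64(0.0371), np.float64(0.0319), np.float64(0.0371)] [ 34.9 -76. ]
h1 0.089 [np.float64(0.0279), np.float64(0.0372), np.float64(0.029), np.float64(0.0372)] [34.4  1.2]
h1 0.093 [np.float64(0.0274), np.float64(0.0365), np.float64(0.0285), np.float64(0.0366)] [34.1 -0.1]
h2 0.089 [np.float64(0.0267), np.float64(0.0365), np.float64(0.0277), np.float64(0.0366)] [34.5 77. ]
h2 0.093 [np.float64(0.0262), np.float64(0.0358), np.float64(0.0272), np.float64(0.0359)] [34.3 74.4]
```

View pics/w22a.png

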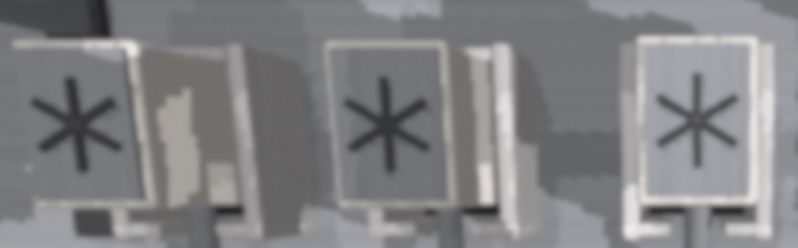

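carry_out:
  translation:
    - [-0.5,10,40]
    - [-0.5,25,73]
    - [-0.5,50,73]
    - [-0.5,72,73]
    - [-0.5,88,73]
    - [-0.5,97,73]
    - [-0.5,97,73]
    - [-0.5,97,73]
  twist: [0,0,0,0,0,0,0,0]

```text
clock: 35.55
position: [0.6177, 0.0448, 0.063]
tool_rot: [-89.2, -0.2, -81.7]
contact_force: [0.7, 0.4, 0.3]
gripper_width: 0.568
```

carry_out:
  translation:
    - [0,0,0]
    - [0,0,0]
    - [0,0,0]
    - [0,0,0]
    - [0,0,0]
    - [0,0,0]
    - [0,0,0]
    - [0,0,0]
  twist: [0,0,0,0,0,0,0,0]
  gripper: 255
  newtons: 40

```text
clock: 36.35
position: [0.6178, 0.0449, 0.0633]
tool_rot: [-89.2, -0.2, -81.7]
contact_force: [-1.0, 0.2, 4.8]
gripper_width: 0.321
```

carry_out:
  translation:
    - [0,-6,0]
    - [0,-15,0]
    - [0,-25,0]
    - [0,-40,0]
    - [0,-60,0]
    - [0,-80,0]
    - [0,-100,0]
    - [0,-115,0]
    - [0,-115,0]
  twist: [0,0,0,0,0,0,0,0,0]

```text
clock: 37.25
position: [0.6171, 0.0449, 0.181]
tool_rot: [-89.0, -0.2, -81.7]
contact_force: [0.4, -0.6, -0.6]
gripper_width: 0.322
```

Run:
```python
from h import *
go([.462,-.347],0.16,-90)
d=snap("wrist","w23.png")
```

```text
t 37.25 pos [0.6171 0.0449 0.181 ] rot [-89.   -0.2 -81.7] -> shift [ 365.4   18.4 -210.4] twist 8.3 rows~ 8.4 F [ 0.4 -0.6 -0.6] g 0.322
```

View pics/w23.png

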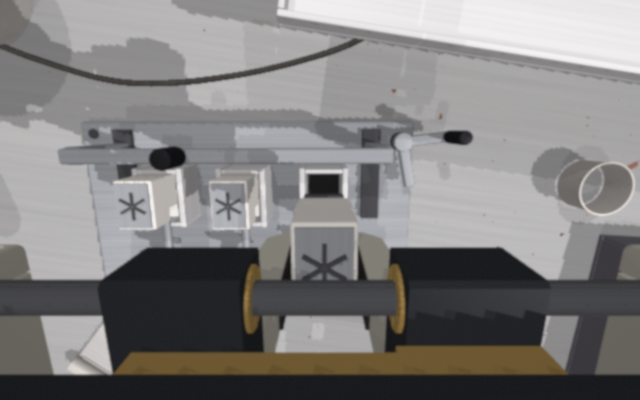

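carry_out:
  translation:
    - [20,0,-12]
    - [55,5,-32]
    - [100,10,-58]
    - [145,18,-84]
    - [190,18,-110]
    - [235,18,-136]
    - [280,18,-162]
    - [320,18,-184]
    - [350,18,-201]
    - [363,18,-209]
    - [365,18,-210]
    - [365,18,-210]
    - [365,18,-210]
  twist: [0,1,2,3,4,5,6,7,8.3,8.3,8.3,8.3,8.3]

```text
clock: 38.6
position: [0.4621, -0.345, 0.1587]
tool_rot: [-89.1, -0.0, -89.9]
contact_force: [-0.0, 0.6, -1.4]
gripper_width: 0.32
```

Run:
```python
from h import *
go([.462,-.347],0.055,-90)
d=snap("wrist","w24.png")
```

```text
t 38.6 pos [ 0.4621 -0.345   0.1587] rot [-89.1  -0.  -89.9] -> shift [  1.9 103.7  -1.8] twist 0.1 rows~ 2.1 F [-0.   0.6 -1.4] g 0.32
```

View pics/w24.png

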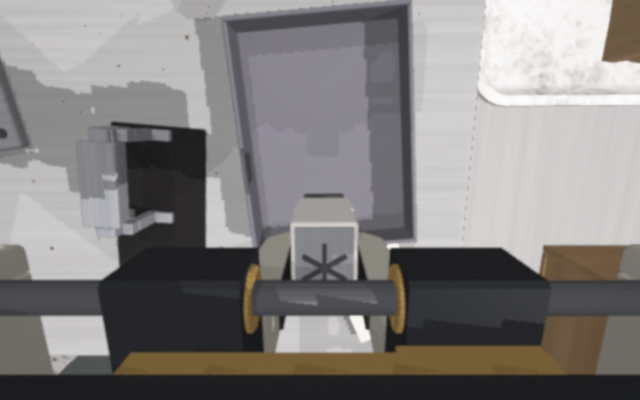

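Run:
```python
from h import *
d=snap("wrist")
for p in [(224,20),(412,3),(415,240),(252,246)]: print(p,onz(d,*p,.04).round(4))
for q in [(.40,-.345,.004),(.42,-.345,.04),(.462,-.345,.004)]: print(proj(d,q))
```

```text
(224, 20) [ 0.6056 -0.2673  0.04  ]
(412, 3) [ 0.6177 -0.4131  0.04  ]
(415, 240) [ 0.4251 -0.4275  0.04  ]
(252, 246) [ 0.4193 -0.2803  0.04  ]
[323.51267864 251.49632172]
[323.49699666 245.30760582]
[323.56112675 192.06897646]
```

carry_out:
  translation:
    - [0,20,0]
    - [0,45,0]
    - [0,70,0]
    - [0,88,0]
    - [0,98,0]
    - [0,102,0]
    - [0,103,0]
    - [0,103,0]
  twist: [0,0,0,0,0,0,0,0]

```text
clock: 39.5
position: [0.4643, -0.3455, 0.0567]
tool_rot: [-89.0, -0.1, -89.9]
contact_force: [-1.0, 0.7, -0.8]
gripper_width: 0.322
```

carry_out:
  translation:
    - [0,0,0]
    - [0,0,0]
    - [0,0,0]
    - [0,0,0]
    - [0,0,0]
    - [0,-20,0]
    - [0,-55,0]
    - [0,-95,0]
    - [0,-115,0]
    - [0,-115,0]
  twist: [0,0,0,0,0,0,0,0,0,0]
  gripper: 110

```text
clock: 40.5
position: [0.4634, -0.3463, 0.1746]
tool_rot: [-88.8, -0.3, -89.9]
contact_force: [0.1, 0.5, -1.0]
gripper_width: 0.572
```

Run:
```python
from h import *
go(H2W(34,0),0.17,-81.6)
go(H2W(33.5,0),0.063,-81.6)
d=snap("wrist","w25.png")
```

```text
t 40.5 pos [ 0.4634 -0.3463  0.1746] rot [-88.8  -0.3 -89.9] -> shift [-465.5    5.5  145. ] twist -8.3 rows~ 9.8 F [ 0.1  0.5 -1. ] g 0.572
t 40.5 pos [ 0.4634 -0.3463  0.1746] rot [-88.8  -0.3 -89.9] -> shift [-465.9  112.5  142.3] twist -8.3 rows~ 10.0 F [ 0.1  0.5 -1. ] g 0.572
```

View pics/w25.png

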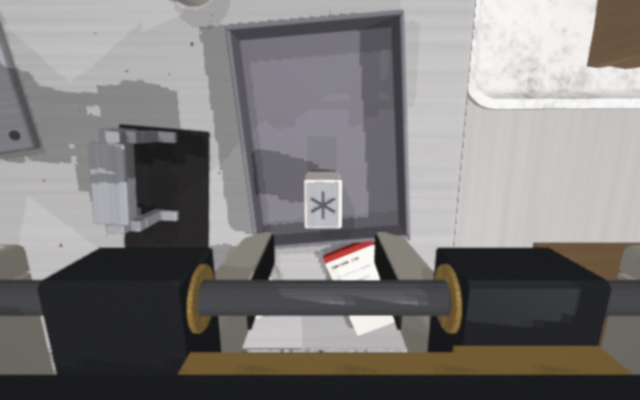

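carry_out:
  translation:
    - [-25,0,8]
    - [-70,0,22]
    - [-115,0,36]
    - [-160,0,50]
    - [-205,0,64]
    - [-250,0,78]
    - [-295,0,92]
    - [-340,0,106]
    - [-385,0,120]
    - [-425,3,132]
    - [-455,4,141]
    - [-465.5,5,145]
    - [-465.5,5,145]
    - [-465.5,5,145]
  twist: [0,-1,-2,-3,-4,-5,-6,-7,-8.3,-8.3,-8.3,-8.3,-8.3,-8.3]

```text
clock: 41.95
position: [0.6063, 0.1191, 0.1682]
tool_rot: [-89.0, -0.3, -81.6]
contact_force: [-0.3, 0.5, -0.4]
gripper_width: 0.568
```

Run:
```python
from h import *
go(H2W(33.5,0),0.063,-81.6)
snap("wrist","w26.png")
```

```text
t 41.95 pos [0.6063 0.1191 0.1682] rot [-89.   -0.3 -81.6] -> shift [ -0.8 105.2  -0.9] twist -0.0 rows~ 2.1 F [-0.3  0.5 -0.4] g 0.568
```

View pics/w26.png

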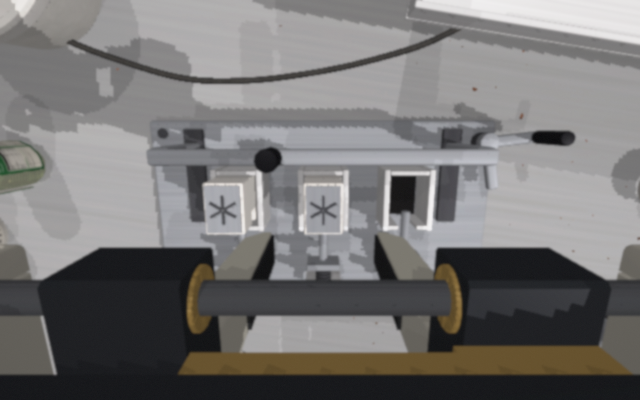

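Centred on head 1; descend, grip, lift.

carry_out:
  translation:
    - [0,20,0]
    - [0,45,0]
    - [0,70,0]
    - [0,88,0]
    - [0,99,0]
    - [0,105,0]
    - [0,105,0]
    - [0,105,0]
  twist: [0,0,0,0,0,0,0,0]

```text
clock: 42.8
position: [0.6088, 0.1183, 0.0643]
tool_rot: [-89.0, -0.3, -81.7]
contact_force: [-0.1, 0.7, 0.6]
gripper_width: 0.567
```

carry_out:
  translation:
    - [0,0,0]
    - [0,0,0]
    - [0,0,0]
    - [0,0,0]
    - [0,0,0]
    - [0,0,0]
    - [0,0,0]
    - [0,0,0]
  twist: [0,0,0,0,0,0,0,0]
  gripper: 255

```text
clock: 43.6
position: [0.6089, 0.1184, 0.0645]
tool_rot: [-88.9, -0.3, -81.7]
contact_force: [-1.8, 2.0, 5.0]
gripper_width: 0.32
```

carry_out:
  translation:
    - [0,-6,0]
    - [0,-15,0]
    - [0,-25,0]
    - [0,-40,0]
    - [0,-60,0]
    - [0,-80,0]
    - [0,-100,0]
    - [0,-115,0]
    - [0,-115,0]
  twist: [0,0,0,0,0,0,0,0,0]

```text
clock: 44.5
position: [0.6076, 0.1188, 0.1822]
tool_rot: [-88.7, -0.3, -81.7]
contact_force: [0.6, 0.6, -1.2]
gripper_width: 0.317
```

Run:
```python
from h import *
go([.517,-.347],0.165,-90)
snap("wrist","w27.png")
```

```text
t 44.5 pos [0.6076 0.1188 0.1822] rot [-88.7  -0.3 -81.7] -> shift [ 447.7   16.1 -157.5] twist 8.3 rows~ 9.5 F [ 0.6  0.6 -1.2] g 0.317
```

View pics/w27.png

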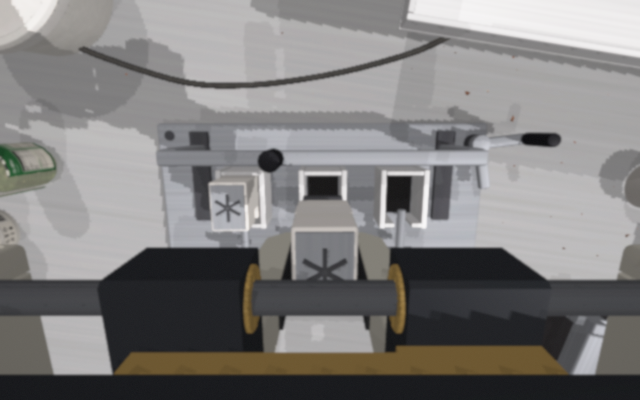

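carry_out:
  translation:
    - [20,0,-7]
    - [60,2,-21]
    - [105,4,-37]
    - [150,8,-53]
    - [195,10,-69]
    - [240,12,-84]
    - [285,14,-100]
    - [330,16,-116]
    - [375,16,-132]
    - [415,16,-146]
    - [440,16,-155]
    - [448,16,-157]
    - [448,16,-157]
    - [448,16,-157]
  twist: [0,1,2,3,4,5,6,7,8.3,8.3,8.3,8.3,8.3,8.3]

```text
clock: 45.95
position: [0.5169, -0.3461, 0.1632]
tool_rot: [-88.9, -0.1, -89.9]
contact_force: [-0.3, 1.3, -1.1]
gripper_width: 0.323
```

Run:
```python
from h import *
go([.517,-.347],0.058,-90)
snap("wrist","w28.png")
```

```text
t 45.95 pos [ 0.5169 -0.3461  0.1632] rot [-88.9  -0.1 -89.9] -> shift [  0.7 105.1  -2. ] twist 0.1 rows~ 2.1 F [-0.3  1.3 -1.1] g 0.323
```

View pics/w28.png

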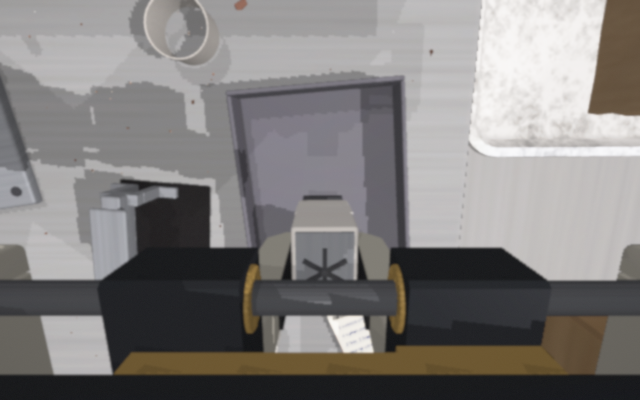

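carry_out:
  translation:
    - [0,20,-1]
    - [0,45,-1]
    - [0,70,-2]
    - [0,88,-2]
    - [0,99,-2]
    - [0,104,-2]
    - [0,106,-2]
    - [0,106,-2]
  twist: [0,0,0,0,0,0,0,0]

```text
clock: 46.8
position: [0.5176, -0.3461, 0.0579]
tool_rot: [-88.8, -0.1, -89.9]
contact_force: [-0.3, -0.2, -0.8]
gripper_width: 0.318
```

carry_out:
  translation:
    - [0,0,0]
    - [0,0,0]
    - [0,0,0]
    - [0,0,0]
    - [0,0,0]
    - [0,-20,0]
    - [0,-55,0]
    - [0,-95,0]
    - [0,-115,0]
    - [0,-115,0]
  twist: [0,0,0,0,0,0,0,0,0,0]
  gripper: 110

```text
clock: 47.8
position: [0.5164, -0.3467, 0.1762]
tool_rot: [-88.6, -0.3, -89.9]
contact_force: [-0.6, -0.0, 0.3]
gripper_width: 0.565
```

Run:
```python
from h import *
go(H2W(33.5,75),0.17,-81.6)
snap("wrist","w29.png")
```

```text
t 47.8 pos [ 0.5164 -0.3467  0.1762] rot [-88.6  -0.3 -89.9] -> shift [-540.2    5.2   80.8] twist -8.3 rows~ 10.9 F [-0.6 -0.   0.3] g 0.565
```

View pics/w29.png

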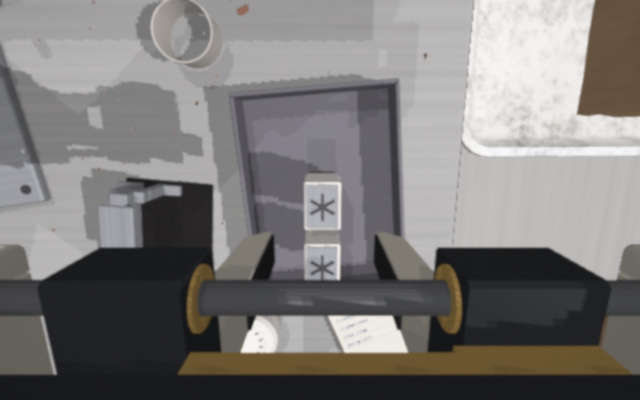

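Both stand. On to head 2.

carry_out:
  translation:
    - [-25,0,4]
    - [-70,0,10]
    - [-115,0,17]
    - [-160,0,24]
    - [-205,0,30]
    - [-250,0,37]
    - [-295,0,44]
    - [-340,0,50]
    - [-385,0,57]
    - [-430,2,64]
    - [-475,4,71]
    - [-515,5,77]
    - [-535,5,80]
    - [-540,5,81]
    - [-540,5,81]
    - [-540,5,81]
  twist: [0,-1,-2,-3,-4,-5,-6,-7,-8.3,-8.3,-8.3,-8.3,-8.3,-8.3,-8.3,-8.3]

```text
clock: 49.45
position: [0.5954, 0.1928, 0.1682]
tool_rot: [-88.8, -0.4, -81.6]
contact_force: [-0.1, 0.1, 0.5]
gripper_width: 0.569
```

Run:
```python
from h import *
go(H2W(33.5,75),0.063,-81.6)
snap("wrist","w30.png")
```

```text
t 49.45 pos [0.5954 0.1928 0.1682] rot [-88.8  -0.4 -81.6] -> shift [ -1.4 105.2  -1.3] twist -0.0 rows~ 2.1 F [-0.1  0.1  0.5] g 0.569
```

View pics/w30.png

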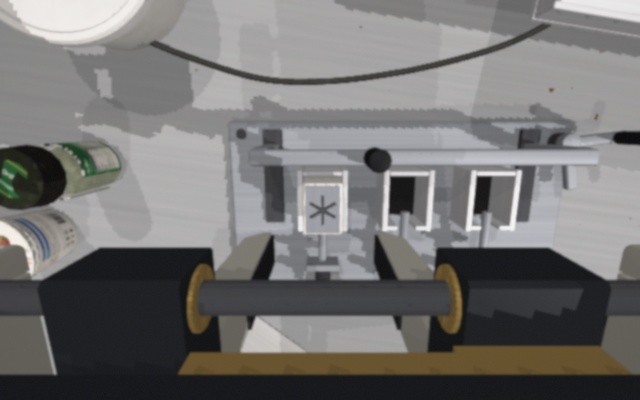

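carry_out:
  translation:
    - [-0.5,20,0]
    - [-0.5,45,0]
    - [-0.5,70,0]
    - [-0.5,88,0]
    - [-0.5,99,0]
    - [-0.5,105,0]
    - [-0.5,105,0]
    - [-0.5,105,0]
  twist: [0,0,0,0,0,0,0,0]

```text
clock: 50.3
position: [0.5982, 0.1926, 0.0643]
tool_rot: [-88.7, -0.4, -81.7]
contact_force: [-0.4, 0.1, -0.5]
gripper_width: 0.573
```

carry_out:
  translation:
    - [0,0,0]
    - [0,0,0]
    - [0,0,0]
    - [0,0,0]
    - [0,0,0]
    - [0,0,0]
    - [0,0,0]
    - [0,0,0]
  twist: [0,0,0,0,0,0,0,0]
  gripper: 255

```text
clock: 51.1
position: [0.5983, 0.1928, 0.0646]
tool_rot: [-88.7, -0.4, -81.7]
contact_force: [-1.0, 1.6, 4.2]
gripper_width: 0.322
```

carry_out:
  translation:
    - [0,-6,0]
    - [0,-15,0]
    - [0,-25,0]
    - [0,-40,0]
    - [0,-60,0]
    - [0,-80,0]
    - [0,-100,0]
    - [0,-115,0]
    - [0,-115,0]
  twist: [0,0,0,0,0,0,0,0,0]

```text
clock: 52.0
position: [0.5965, 0.1934, 0.1823]
tool_rot: [-88.5, -0.4, -81.7]
contact_force: [0.2, -0.2, -1.7]
gripper_width: 0.325
```

Run:
```python
from h import *
go([.570,-.342],0.165,-90)
snap("wrist","w31.png")
```

```text
t 52.0 pos [0.5965 0.1934 0.1823] rot [-88.5  -0.4 -81.7] -> shift [ 525.8   17.9 -104.3] twist 8.3 rows~ 10.7 F [ 0.2 -0.2 -1.7] g 0.325
```

View pics/w31.png

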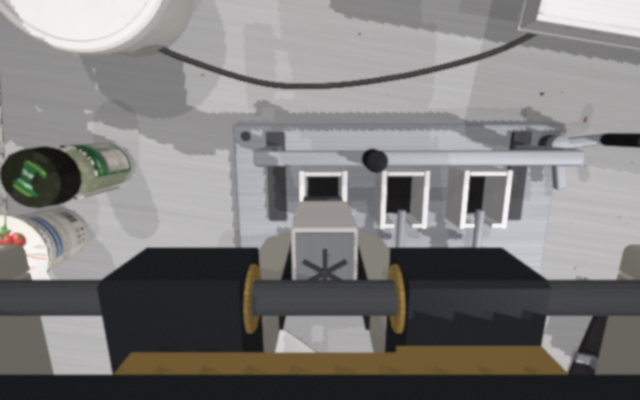

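carry_out:
  translation:
    - [20,0,-4]
    - [60,2,-12]
    - [105,4,-21]
    - [150,8,-30]
    - [195,10,-39]
    - [240,12,-48]
    - [285,14,-57]
    - [330,16,-66]
    - [375,18,-75]
    - [420,18,-84]
    - [465,18,-93]
    - [500,18,-100]
    - [520,18,-103]
    - [526,18,-104]
    - [526,18,-104]
    - [526,18,-104]
  twist: [0,1,2,3,4,5,6,7,8.3,8.3,8.3,8.3,8.3,8.3,8.3,8.3]

```text
clock: 53.65
position: [0.5696, -0.3411, 0.163]
tool_rot: [-88.6, -0.1, -89.9]
contact_force: [-0.4, -0.3, -1.8]
gripper_width: 0.319
```

Run:
```python
from h import *
go([.571,-.342],0.058,-90)
snap("wrist","w32.png")
```

```text
t 53.65 pos [ 0.5696 -0.3411  0.163 ] rot [-88.6  -0.1 -89.9] -> shift [  0.7 105.   -1.2] twist 0.1 rows~ 2.1 F [-0.4 -0.3 -1.8] g 0.319
```

View pics/w32.png

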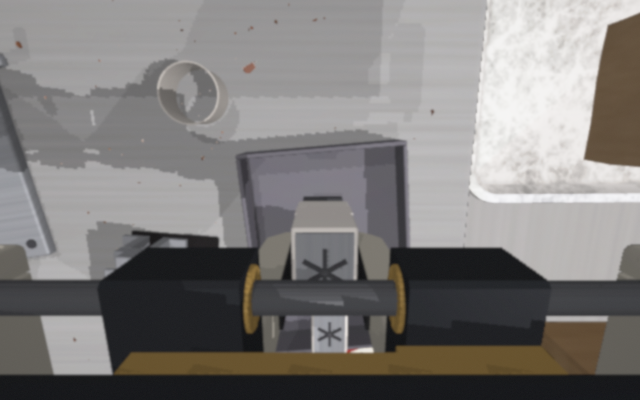

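carry_out:
  translation:
    - [0,20,-1]
    - [0,45,-1]
    - [0,70,-1]
    - [0,88,-1]
    - [0,99,-1]
    - [0,104,-1]
    - [0,106,-1]
    - [0,106,-1]
  twist: [0,0,0,0,0,0,0,0]

```text
clock: 54.5
position: [0.5717, -0.3412, 0.0579]
tool_rot: [-88.5, -0.2, -89.9]
contact_force: [0.2, -0.9, -1.1]
gripper_width: 0.321
```

carry_out:
  translation:
    - [0,0,0]
    - [0,0,0]
    - [0,0,0]
    - [0,0,0]
    - [0,0,0]
    - [0,-20,0]
    - [0,-55,0]
    - [0,-95,0]
    - [0,-140,-10]
    - [0,-170,-40]
    - [0,-170,-80]
    - [0,-170,-80]
  twist: [0,0,0,0,0,0,0,0,0,0,0,0]
  gripper: 110

```text
clock: 55.7
position: [0.4844, -0.3409, 0.2267]
tool_rot: [-88.6, -0.2, -90.0]
contact_force: [0.5, 0.2, -0.6]
gripper_width: 0.572
```

Run:
```python
from h import *
print(robot.observe()["position"])
snap("wrist","w33.png");snap("side","s33.png");d=snap("top","t33.png")
im=cv2.imread("pics/t33.png")
cv2.imwrite("pics/t33a.png",cv2.resize(im[135:275,160:480],None,fx=2.5,fy=2.5,interpolation=cv2.INTER_CUBIC))
```

```text
[ 0.48435641 -0.34085293  0.22671986]
```

View pics/w33.png

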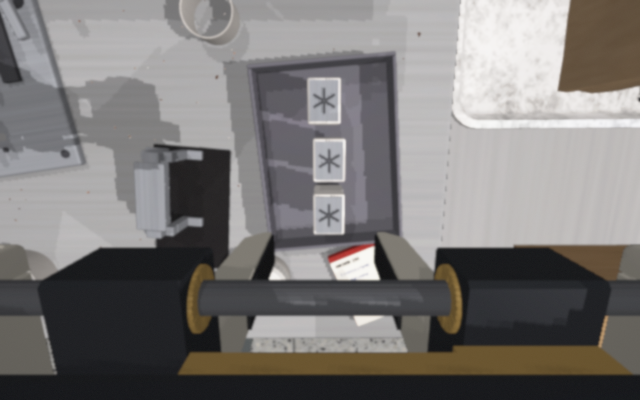

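View pics/s33.png

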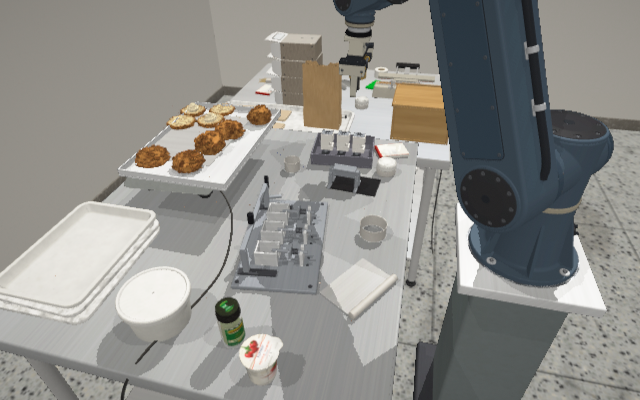

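View pics/t33a.png

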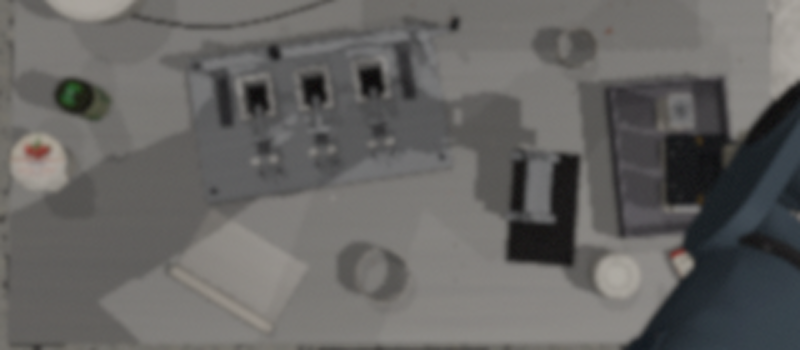

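Run:
```python
from h import *
d=snap("top");w=snap("wrist","w34.png")
im=cv2.imread("pics/t33.png")
cv2.imwrite("pics/t34.png",cv2.resize(im[185:250,355:400],None,fx=8,fy=8,interpolation=cv2.INTER_CUBIC))
im=cv2.imread("pics/w34.png")
cv2.imwrite("pics/w34a.png",cv2.resize(im[135:270,110:240],None,fx=4,fy=4,interpolation=cv2.INTER_CUBIC))
```

```text
(no output)
```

View pics/t34.png

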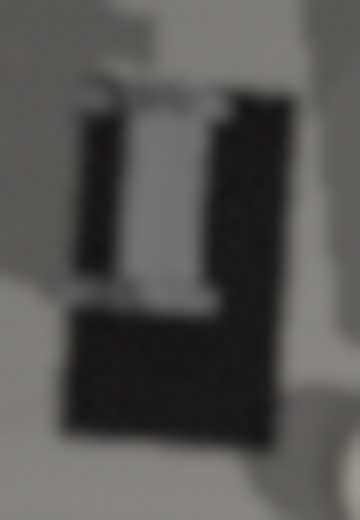

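View pics/w34a.png

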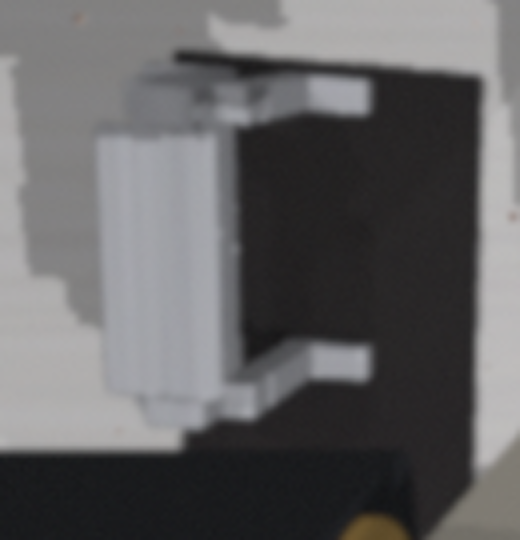

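Run:
```python
from h import *
import pickle
d=snap("top");w=snap("wrist")
a=lambda u,v:(355+u/8,185+v/8)
b=lambda u,v:(110+u/4,135+v/4)
f=[onz(d,*a(*p),.067) for p in [(127,105),(213,105),(205,283),(118,280)]]
print("top",[np.linalg.norm(f[i]-f[(i+1)%4]).round(4) for i in range(4)],np.mean(f,0))
f=[onz(w,*b(*p),.067) for p in [(97,135),(218,132),(223,395),(105,393)]]
print("wrist",[np.linalg.norm(f[i]-f[(i+1)%4]).round(4) for i in range(4)],np.mean(f,0))
e=f[0]-f[3]+f[1]-f[2];print(np.degrees(np.arctan2(e[1],e[0])))
t=[onz(w,*b(*p),.010) for p in [(370,80),(372,348)]];print("toes",t)
m=[onz(d,*a(*p),.004) for p in [(85,83),(296,97),(272,445),(63,435)]];print("mat",np.mean(m,0))
go(np.mean(f,0)[:2]-np.array([.05,0]),.2,-90)
```

```text
top [np.float64(0.0338), np.float64(0.0699), np.float64(0.034), np.float64(0.0688)] [ 0.47882234 -0.168177    0.067     ]
wrist [np.float64(0.0296), np.float64(0.0674), np.float64(0.03), np.float64(0.0661)] [ 0.47874802 -0.16807119  0.067     ]
-4.933551470858572
toes [array([ 0.52074718, -0.20327025,  0.01      ]), array([ 0.44160363, -0.1977797 ,  0.01      ])]
mat [ 0.45165391 -0.18284374  0.004     ]
t 56.05 pos [ 0.4881 -0.3408  0.2254] rot [-88.6  -0.2 -89.9] -> shift [-172.9   23.4  -59.5] twist 0.1 rows~ 3.7 F [-0.7 -0.5  0.1] g 0.566
```

Run:
```python
from h import *
go([.4788,-.168],.13,-94.9)
go([.4788,-.168],.0455,-94.9)
```

```text
t 56.05 pos [ 0.4881 -0.3408  0.2254] rot [-88.6  -0.2 -89.9] -> shift [-173.    94.6  -11.2] twist 5.0 rows~ 4.0 F [-0.7 -0.5  0.1] g 0.566
t 56.05 pos [ 0.4881 -0.3408  0.2254] rot [-88.6  -0.2 -89.9] -> shift [-173.3  179.1  -13.4] twist 5.0 rows~ 5.0 F [-0.7 -0.5  0.1] g 0.566
```

carry_out:
  translation:
    - [-30,0,0]
    - [-75,0,-5]
    - [-120,15,-10]
    - [-155,40,-11]
    - [-173,70,-11]
    - [-173,95,-11]
    - [-173,95,-11]
    - [-173,95,-11]
  twist: [1,2,3,5,5,5,5,5]

```text
clock: 56.85
position: [0.4795, -0.1682, 0.13]
tool_rot: [-88.6, -0.0, -94.8]
contact_force: [-0.8, -0.6, 0.3]
gripper_width: 0.569
```

Run:
```python
from h import *
go([.4788,-.168],.0455,-94.9)
snap("wrist","w35.png")
```

```text
t 56.85 pos [ 0.4795 -0.1682  0.13  ] rot [-88.6  -0.  -94.8] -> shift [-0.2 84.4 -2.9] twist 0.1 rows~ 1.7 F [-0.8 -0.6  0.3] g 0.569
```

View pics/w35.png

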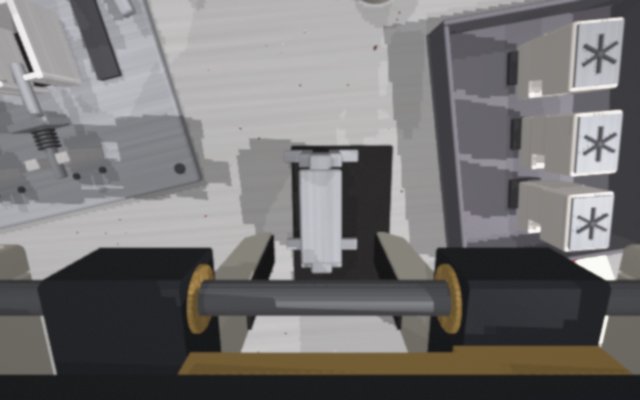

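carry_out:
  translation:
    - [0,20,-1]
    - [0,45,-2]
    - [0,68,-3]
    - [0,80,-3]
    - [0,84,-3]
    - [0,84,-3]
    - [0,84,-3]
  twist: [0,0,0,0,0,0,0]

```text
clock: 57.6
position: [0.4797, -0.1689, 0.0476]
tool_rot: [-88.4, -0.1, -94.9]
contact_force: [0.2, -0.0, -0.1]
gripper_width: 0.569
```

carry_out:
  translation:
    - [0,0,0]
    - [0,0,0]
    - [0,0,0]
    - [0,0,0]
    - [0,0,0]
    - [0,0,0]
    - [0,0,0]
    - [0,0,0]
  twist: [0,0,0,0,0,0,0,0]
  gripper: 255
  newtons: 50

```text
clock: 58.4
position: [0.4798, -0.1689, 0.0478]
tool_rot: [-88.4, -0.1, -94.9]
contact_force: [-1.0, 2.4, 5.0]
gripper_width: 0.313
```

carry_out:
  translation:
    - [0,-4,0]
    - [0,-10,0]
    - [5,-10,-8]
    - [11,-10,-16]
    - [16,-10,-23]
    - [17,-10,-25.5]
    - [17,-10,-25.5]
    - [17,-7,-25.5]
    - [17,-4,-25.5]
    - [17,-1,-25.5]
    - [17,0,-25.5]
    - [17,0,-25.5]
  twist: [0,0,0,0,0,0,0,0,0,0,0,0]

```text
clock: 59.6
position: [0.4532, -0.1833, 0.0477]
tool_rot: [-88.4, -0.1, -94.8]
contact_force: [-4.6, 4.7, 13.4]
gripper_width: 0.31
```

carry_out:
  translation:
    - [0,0,0]
    - [0,0,0]
    - [0,0,0]
    - [0,0,0]
    - [0,0,0]
    - [0,-15,0]
    - [0,-40,0]
    - [0,-75,0]
    - [0,-120,-10]
    - [0,-140,-20]
    - [0,-140,-20]
    - [0,-140,-20]
  twist: [0,0,0,0,0,0,0,0,0,0,0,0]
  gripper: 110

```text
clock: 60.8
position: [0.4293, -0.1811, 0.1867]
tool_rot: [-88.4, -0.1, -94.9]
contact_force: [-0.4, 0.2, -0.3]
gripper_width: 0.566
```

Run:
```python
from h import *
w=snap("wrist","w36.png");snap("side","s36.png")
im=cv2.imread("pics/w36.png")
cv2.imwrite("pics/w36a.png",cv2.resize(im[100:270,250:400],None,fx=3.5,fy=3.5,interpolation=cv2.INTER_CUBIC))
im=cv2.imread("pics/s36.png")
cv2.imwrite("pics/s36a.png",cv2.resize(im[120:300,220:420],None,fx=3.3,fy=3.3,interpolation=cv2.INTER_CUBIC))
```

```text
(no output)
```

View pics/w36a.png

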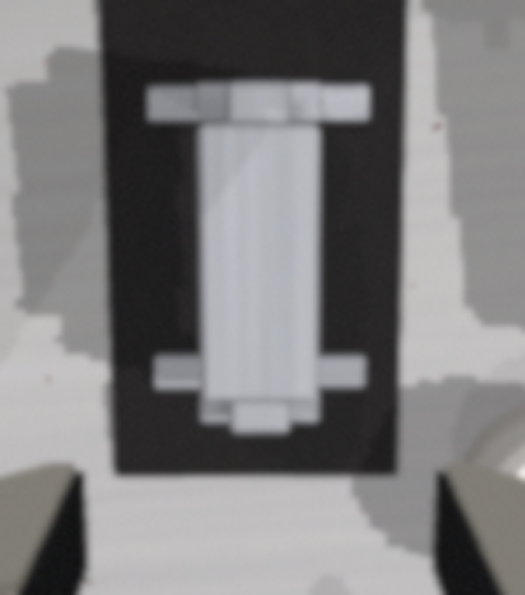

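View pics/s36a.png

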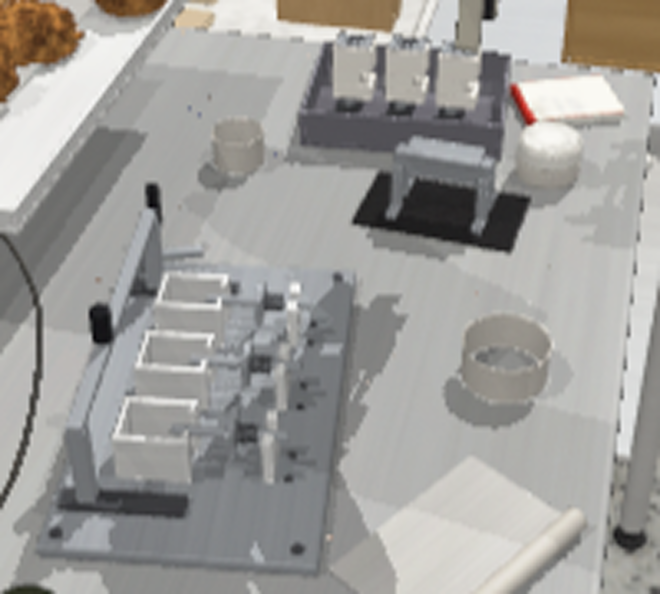

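Run:
```python
from h import *
a=cv2.imread("pics/side0.png");b=cv2.imread("pics/s36.png")
o=[]
for i in (a,b): o.append(cv2.resize(i[205:255,345:405],None,fx=6,fy=6))
cv2.imwrite("pics/cmp.png",np.hstack(o))
d=snap("top");s=snap("side");w=snap("wrist")
f=lambda u,v:(250+u/3.5,100+v/3.5)
p=[onz(w,*f(*q),.067) for q in[(199,124),(320,124),(320,400),(203,400)]];print("fork",np.mean(p,0),[np.linalg.norm(p[i]-p[(i+1)%4]).round(3) for i in range(4)])
st=robot.observe();print(st["clock"],st["position"])
# bystanders: jar cap, timer by template shift
for nm,(y0,y1,x0,x1) in dict(jar=(295,350,212,250),timer=(150,182,372,402),cut=(212,246,355,392),ring2=(150,178,280,305)).items():
    t=a[y0:y1,x0:x1];r=cv2.matchTemplate(b[y0-15:y1+15,x0-15:x1+15],t,cv2.TM_CCOEFF_NORMED);_,v,_,l=cv2.minMaxLoc(r);print(nm,round(v,2),l[0]-15,l[1]-15)
```

```text
fork [ 0.45128478 -0.18352018  0.067     ] [np.float64(0.029), np.float64(0.068), np.float64(0.03), np.float64(0.068)]
61.05 [ 0.42919166 -0.18092907  0.18596748]
jar 0.99 0 0
timer 0.92 0 0
cut 0.24 15 7
ring2 0.97 0 0
```

View pics/cmp.png

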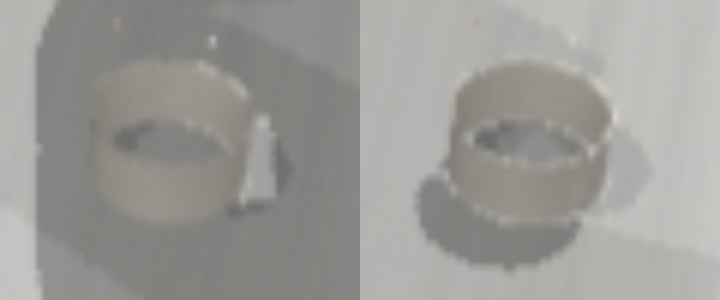

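Run:
```python
from h import *
print(robot.hand_in(), robot.observe()["clock"])
snap("side","s40.png");
```

```text
the job is handed in; nothing more can be done
the job is handed in; nothing more can be done
```

I did every step and handed the job in at about 61 s of the 208 s allowed. The hand-in gave no verdict.

**What I did**
- I swung the keeper open to about 0.93 rad and slid the rail back about 40 mm, in that order.
- I drew all three spring bars with the forked tool. All three heads were present, and I saw each one pop up in the wrist view.
- I put the tool on the mat, then stood the heads upright in the tub.
- The tool was knocked about 31 mm off the mat's centre while I was moving the heads, so I picked it up again and put it back.

**Last checks**
- **Tool:** upright, within about 1 mm of the mat's centre.
- **Heads:** all three stand inside the tub.
- **Keeper and rail:** both still look open in the last side view; I did not measure them again.
- **Bystanders:** the jar, the timer and the rear ring showed no shift in the side view. The template match failed on the front ring because the lighting had changed, but cropped side by side it stands in the same place.
- **Robot:** the gripper was open and clear of everything.

**What disagreed**
- I tried four heights, but the fingers never closed on the tool's 16 mm web. They always stopped at about 29 mm, on the 30 mm cap, so I held the tool by the cap. It stayed level and centred while I drew the bars.
- When I put the tool back on the mat, the wrist force read about 13 N upward just before release. That is well under the limits.

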